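# Lock the seed tins away in the foam-lined case

## Task

Put the seed tins away: take the key from its stand, push it fully into the lock of the grey case, turn it to draw the bolt and slide the clear cover right open, then press every aluminium tin on the bench fully home, upright, in the foam cutout of its own shape and size. Slide the cover fully shut, turn the key back to lock it, and put the key back standing in its stand; leave everything else on the bench where it is.

Things in the scene. Friction and masses are not known exactly. Their poses are not given: they have to be found in the camera images.
- lock_mouth (a point): Keyhole on the aluminium face plate at the right-hand (-y) end of the case: a slot 16 mm long (case y) and 7 mm wide (case x), 24 mm of room below. The point is the slot's centre on the plate's upper face, 72 mm above the bench; z up, x and y are the case's axes (the fixed plate's, they do not turn with the key). The plate is 6 mm thick; under it sits the plug, with a slot of the same size that lines up with the plate's only near joint value 0.
- plug (a joint): Lock plug under the face plate, turned about the vertical by the key: 0 = locked, 1.4 rad = end stop, anticlockwise seen from above, about 0.05 N m of friction, stays where it is left. It draws the hidden bolt back; the cover is free from about 1.1 rad. The key has about 0.15 rad of play in it, so turn on to the stop. The key can turn only when fully in, and can be pulled out only near 0. The bolt can be thrown again only with the cover fully shut.
- cover (a joint): Clear plastic sliding cover of the case, 136 x 202 x 4 mm, top face 70.5 mm above the bench. 0 = shut over the foam bay, grows as it slides to case +y (left), 0.215 m = fully open, lying over the closed left half. About 1.5 N to slide, stays where left; with the bolt thrown it moves no more than about 3 mm.
- cover_grip (a point): Top centre of the cover's black grip bar: 50 mm long (case x), 14 mm thick (case y), standing 32 mm above the cover's top face. It moves with the cover; shut, it is above the middle of the bay. The point is 102.5 mm above the bench; axes are the case's.
- case: Grey case fixed to the bench, 142 mm deep (x), y from -182 to +318 mm, walls 65 mm high. Origin on the bench under the middle of the open foam bay (130 x 200 mm inside); x is depth, away from the robot, +y is left, towards the closed half. The four foam blocks stand side by side along y in the bay in an order that changes; foam top is 33 mm above the bench, cover underside 66.5 mm.
- key: Key, 50 g: black upright grip plate 12 mm thick (its x), 28 mm wide (its y), 30 mm tall; below it a steel neck 5 mm in diameter, 9 mm long, then a flat bit 5 mm (x) by 14 mm (y) with a narrowed toe, ending 24 mm below the grip. Origin at the underside of the grip, on the axis; z up. Fully in when the grip's underside rests on the plate. Works either way round (half turn).
- stand_mouth (a point): Wooden key stand, a fixed block 60 x 70 x 45 mm with a slot 19 mm long (its y) and 10 mm wide (its x), 30 mm deep. The point is the slot's centre on the block's top face, 45 mm above the bench. The key starts here, standing in the slot with the grip's underside on the block; either way round will do.
- tin_big: Round aluminium tin, 42 mm in diameter, 52 mm tall, about 90 g, heavy at the bottom. The lowest 3 mm is set in by 1.5 mm all round. Origin under its centre. May be absent.
- tin_small: Round aluminium tin, 32 mm in diameter, 52 mm tall, about 90 g. The lowest 3 mm is set in by 1.5 mm all round. Origin under its centre. May be absent.
- tin_square: Square aluminium tin, 34 x 34 mm, 52 mm tall, about 90 g. The lowest 3 mm is set in by 1.5 mm all round. Origin under its centre, x and y square to the sides. May be absent.
- tin_oblong: Oblong aluminium tin, 48 mm (its x) by 28 mm (its y), 52 mm tall, about 90 g. The lowest 3 mm is set in by 1.5 mm all round. Origin under its centre. May be absent.
- foam_big_floor (a point): Centre of the floor of the cutout for the big tin, 9 mm above the bench. It is a dark foam block 129 x 49.5 x 28 mm in the case's bay; its cutout, 24 mm deep, is round, 44 mm across, with a springy cheek on each of its two x sides that grip the tin: pushing it home takes roughly 8 to 15 N and its weight alone does not do it. Axes as the case's. A seated tin has its underside on this floor and stands 28 mm out of the foam.
- foam_small_floor (a point): Centre of the floor of the cutout for the small tin, 9 mm above the bench. It is a dark foam block 129 x 49.5 x 28 mm in the case's bay; its cutout, 24 mm deep, is round, 34 mm across, with a springy cheek on each of its two x sides that grip the tin: pushing it home takes roughly 8 to 15 N and its weight alone does not do it. Axes as the case's. A seated tin has its underside on this floor and stands 28 mm out of the foam.
- foam_square_floor (a point): Centre of the floor of the cutout for the square tin, 9 mm above the bench. It is a dark foam block 129 x 49.5 x 28 mm in the case's bay; its cutout, 24 mm deep, is 36 mm square, with a springy cheek on each of its two x sides that grip the tin: pushing it home takes roughly 8 to 15 N and its weight alone does not do it. Axes as the case's. A seated tin has its underside on this floor and stands 28 mm out of the foam.
- foam_oblong_floor (a point): Centre of the floor of the cutout for the oblong tin, 9 mm above the bench. It is a dark foam block 129 x 49.5 x 28 mm in the case's bay; its cutout, 24 mm deep, is 50 mm (case x) by 30 mm (case y), with a springy cheek on each of its two x sides that grip the tin: pushing it home takes roughly 8 to 15 N and its weight alone does not do it. Axes as the case's. A seated tin has its underside on this floor and stands 28 mm out of the foam.
- pot_a: Bystander: the black pot nearer the robot, not part of the job. 70 mm square, 55 mm tall.
- pot_b: Bystander: the black pot on the left, not part of the job. 70 mm square, 55 mm tall.
- mister: Bystander: the white bottle, not part of the job. 60 mm across, 150 mm tall, right of the case.
- saucer: Bystander: the terracotta saucer, not part of the job. 90 mm across, 20 mm tall.
- brush: Bystander: the brush, not part of the job. Lies far to the left of the case.
- plug_disc: Bystander: the compost disc, not part of the job. 40 mm across, 14 mm tall.
- jar_lid: Bystander: the grey lid, not part of the job. 60 mm across, 12 mm tall.

How it is judged:
By the outcome, as a careful person would: the job done as asked, in the order asked, and still so for the second after the job is handed in, with the robot touching nothing.
Of tin_big, tin_small, tin_square, tin_oblong only 2 to 4 are there at a start; the rules pass over those that are not, and their reading is None.
At some moment in a run one of tin_big, tin_small, tin_square, tin_oblong may be knocked a few centimetres aside while the robot is not near it.
It also fails if it takes over 210 s, if anything falls off the work surface, if the arm or the gripper's body presses on something with over 40 N, if the wrist force passes 120 N, or if a joint passes its speed limit or range.

## Robot

A 6-joint arm with a two-finger parallel gripper is mounted at the origin on the work surface. World frame = base frame: x ahead of the robot, y to its left, z up, the work surface at z = 0. Lengths are in mm, angles in rad, forces in N, time in s.
With the tool pointing down it reaches from about 275 to 850 mm from the base axis. Payload 19 kg.
Tool frame: the origin (TCP) lies midway between the tips of the shut fingers; the grasp point (between the pads) lies 19 mm behind it (arm.grip_depth is the distance from the TCP to the grasp point, in mm); z points along the fingers, y is the direction in which the jaws open and shut (so a half turn about z gives the same grasp; the last joint's range is limited). The gripper opens to 85 mm and grips with 20 to 120 N. Pads are 22 mm wide; open, the fingers measure 114 mm over their backs; the gripper's body (76 mm by 85 mm) begins 54 mm behind the grasp point. The pads swing forward as they close: fully open they stand 13 mm farther back than shut.
Start: joints at [1.201, 0.15, 1.437, -0, 1.554, -0.134], TCP at [134.338, 559.056, 231.267] pointing down, gripper open.
Joint ranges: [-2.8, 2.8], [-0.68, 2.1], [0.12, 2.68], [-1.39, 4.53], [0.16, 2.79], [-2.81, 2.81]. Speed limits (rad/s): [1.89, 1.89, 2.22, 3.01, 3.01, 3.01].

## Interface

Orientations are given as a unit quaternion [x, y, z, w].
In Python, from workcell import arm, optics gives the robot as it stands. The module is installed in compiled form; this text tells all that it offers.
- The arm moves only by the tool apply_moves, never from a script. Its argument "series" is text: rows parted by semicolons, each of 7 numbers parted by spaces: the shift along the tool's x, y, z scaled (see below), then the turn, a rotation vector about the tool's x, y, z scaled (see below), then the gripper's target within -1 to 1 (fully open at 1, half-way at 0, shut at -1). In form: x y z ax ay az hand; .... A call has 1 to 10 rows; each row is the pose to reach, as a shift and turn from the pose measured when the call began, along the tool's axes at that moment, turning the shorter way round; what a row does not reach only later rows make up. The controller multiplies each number of a shift by 0.5 m and each number of a turn by 360 degrees. A row lasts 1/12 s, in which the tool goes at most 41.7 mm and 7.16 degrees, less where a joint would pass 70% of its speed; a pose out of reach is approached as far as the arm can. A call with a number of a shift or a turn outside -1 to 1 is refused whole. A call with a gripper value outside its range is refused whole. The fingers move at their own pace and stop on an object; the grip force is fixed at half the most. Time passes only in rows, so rows that repeat a pose let the fingers close. It gives the time, the measured TCP pose, the force and the opening at its end, in the units of the state.
- arm.state(): the state, without advancing time (a new reading comes with each control period).
- optics.capture(name): name is "scene" or "top" or "wrist"; returns the picture (480x640x3 uint8, blue, green, red); there is no depth.
- optics.get_calibration(name): a dict with "K" (3x3 intrinsics, pixels), "rvec" (rotation vector, rad) and "tvec" (3), from world to camera coordinates, as OpenCV has them; the wrist camera has in their place "mount" (4x4, takes a point from camera to tool coordinates, whose origin is the TCP and whose axes are the flange's). Camera axes: x right, y down, z forward; pixel columns grow to the right and rows downward; lengths in mm; the calibration is good to about 2 mm. A picture is of the moment at which its call begins: read the wrist's pose just before it. get_calibration takes no time and is no camera call.
- arm.finish_job(): hands the job in, once; it reports no verdict.
The state is a dict: "t": time; "joint_pos": joint angles; "joint_vel": joint speeds; "effort": joint torques, N m; "position": TCP position; "tool_rot": TCP orientation; "contact_force": force on the tool from outside, world axes, zero at the start; "wrist_torque": the same for the moment, N m; "finger_gap": finger opening in mm.
Only numpy, scipy, OpenCV 4.12 (cv2) and the standard library are available. Lean on these libraries where they do the work, as an engineer would, in place of code of your own. Each camera call takes 0.05 s, during which the arm holds its last target.

## Working session

There is one attempt and no reset: what is moved stays moved. The work goes in short steps, Python scripts to look and compute and a tool call to move; the robot and the scene stay as the last step left them, time stands still between calls to the robot, and variables do not carry over. Pictures are saved under pics/ and viewed, and the job is handed in when it is done.

Besides the shell and the picture viewer there is one more tool, called after "Call:" by a JSON object that holds its "api" and its "payload". apply_moves: Moves the arm, as the interface text tells. Its arguments: {"type":"object","properties":{"series":{"type":"string"}},"required":["series"]}

```bash
mkdir -p pics; ls; python3 - <<'E'
from workcell import arm, optics
import cv2
s=arm.state()
for k,v in s.items(): print(k,v)
for n in ("scene","top","wrist"):
    im=optics.capture(n); cv2.imwrite(f"pics/{n}0.png",im); c=optics.get_calibration(n); print(n,c)
print(arm.grip_depth)
E
```

```text
pics
t 0.0
joint_pos [ 1.20099599e+00  1.50969427e-01  1.43803361e+00 -1.76713651e-05
  1.55377546e+00 -1.34042463e-01]
joint_vel [-0.00059994  0.00128406  0.00032131  0.00067467  0.00080474 -0.00031142]
effort [ 6.00699309e-05 -7.13067412e+01 -5.70846212e+01 -1.88111489e-04
  9.25284665e-03  5.08656115e-05]
position [134.26840802 558.85373585 230.68360768]
tool_rot [ 1.17605957e-01  9.93060163e-01 -5.76407922e-04 -1.39239154e-04]
contact_force [-0.58751344  0.26618004  0.20601648]
wrist_torque [-0.04614009  0.02797438 -0.02023742]
finger_gap 85.22251764524427
scene {'K': array([[437.926758  ,   0.        , 318.34809418],
       [  0.        , 437.926758  , 239.87143584],
       [  0.        ,   0.        ,   1.        ]]), 'rvec': array([ 2.18007479,  1.09580287, -0.45809682]), 'tvec': array([-335.04653733, -246.18834615, 1271.57953026])}
top {'K': array([[611.18098519,   0.        , 318.40235163],
       [  0.        , 611.18098519, 233.006428  ],
       [  0.        ,   0.        ,   1.        ]]), 'rvec': array([ 2.20205356, -2.19258216,  0.06258523]), 'tvec': array([  39.2716012 ,  504.69869925, 1531.83170833])}
wrist {'K': array([[402.2201115 ,   0.        , 318.17327028],
       [  0.        , 402.2201115 , 240.16218964],
       [  0.        ,   0.        ,   1.        ]]), 'mount': array([[-1.05989499e-03, -9.51241014e-01, -3.08446771e-01,
         7.88390508e+01],
       [ 9.99999204e-01, -7.96880453e-04, -9.78673815e-04,
         5.72816368e-01],
       [ 6.85159469e-04, -3.08447563e-01,  9.51241101e-01,
        -1.42650747e+02],
       [ 0.00000000e+00,  0.00000000e+00,  0.00000000e+00,
         1.00000000e+00]])}
18.700000000000003
```

View pics/top0.png

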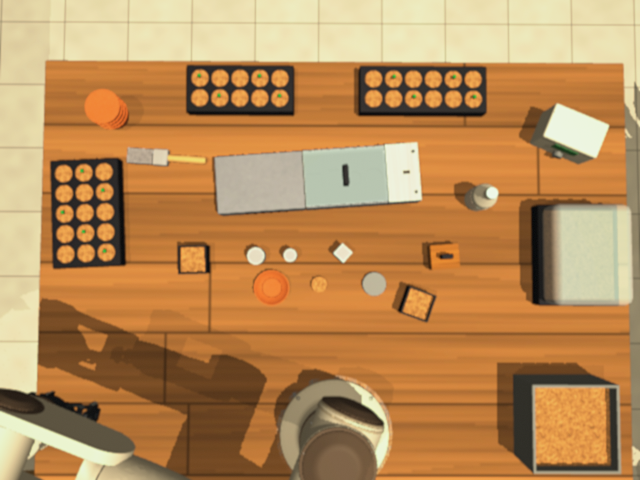

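View pics/scene0.png

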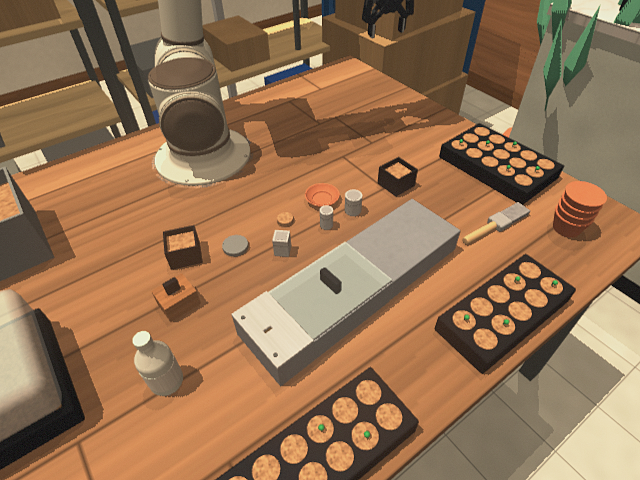

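View pics/wrist0.png

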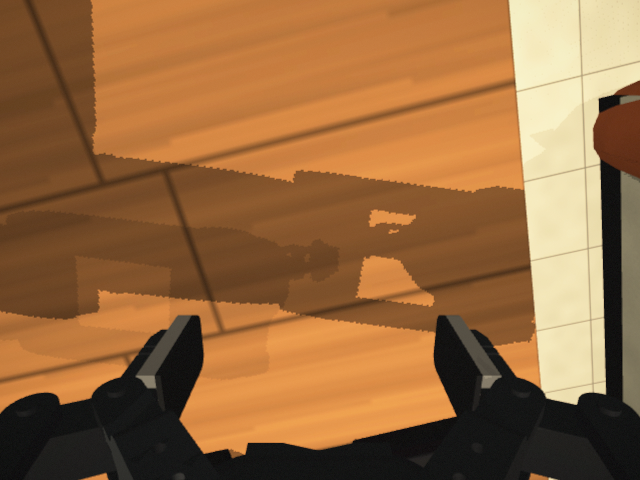

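```bash
cat > h.py <<'E'
import numpy as np, cv2
from scipy.spatial.transform import Rotation as R
from workcell import arm, optics
def cam(name, s=None):
    c=optics.get_calibration(name); K=c['K']
    if name!='wrist':
        Rm=cv2.Rodrigues(c['rvec'])[0]; t=c['tvec']
        return K,Rm,t
    s=s or arm.state(); T=np.eye(4); T[:3,:3]=R.from_quat(s['tool_rot']).as_matrix(); T[:3,3]=s['position']
    W=np.linalg.inv(T@c['mount']); return K,W[:3,:3],W[:3,3]
def px2w(C,uv,z):
    K,Rm,t=C; d=Rm.T@np.linalg.solve(K,[uv[0],uv[1],1]); o=-Rm.T@t
    return o+d*(z-o[2])/d[2]
def w2px(C,p):
    K,Rm,t=C; q=K@(Rm@np.asarray(p,float)+t); return q[:2]/q[2]
def shot(name,fn,crop=None,f=1):
    """capture & save, print wrist pose used; crop x0,y0,x1,y1"""
    s=arm.state(); im=optics.capture(name); cv2.imwrite('pics/'+fn+'_full.png',im)
    if crop: im=im[crop[1]:crop[3],crop[0]:crop[2]]
    if f!=1: im=cv2.resize(im,None,fx=f,fy=f,interpolation=cv2.INTER_CUBIC)
    cv2.imwrite('pics/'+fn+'.png',im); return cam(name,s),s
def yawq(a):
    """tool down, tool y at world angle a from +y (ccw from above), tool x ~ -x world"""
    return R.from_matrix(np.array([[-np.cos(a),-np.sin(a),0],[-np.sin(a),np.cos(a),0],[0,0,-1.]]))
def move(p,a,s=None):
    """numbers for a move to TCP p with yaw a: shift/0.5m, turn/360deg in tool axes"""
    s=s or arm.state(); R0=R.from_quat(s['tool_rot']); d=R0.inv().apply(np.asarray(p,float)-s['position'])/500
    w=(R0.inv()*yawq(a)).as_rotvec()/(2*np.pi)
    n=max(np.linalg.norm(d)*500/41.7, np.linalg.norm(w)*360/7.16)
    print('move',' '.join('%.4f'%v for v in np.r_[d,w]),'rows>=%.1f'%n)
def st():
    s=arm.state(); M=R.from_quat(s['tool_rot']).as_matrix()
    print('t %.2f pos'%s['t'],s['position'].round(1),'yaw %.4f tiltz'%np.arctan2(-M[0,1],M[1,1]),M[:,2].round(4),'F',s['contact_force'].round(1),'T',s['wrist_torque'].round(2),'gap %.1f'%s['finger_gap'],'q',s['joint_pos'].round(2)); return s
E
python3 - <<'E'
import cv2
im=cv2.imread('pics/top0.png')
cv2.imwrite('pics/topc1.png',cv2.resize(im[135:220,205:435],None,fx=3.4,fy=3.4,interpolation=cv2.INTER_CUBIC))
cv2.imwrite('pics/topc2.png',cv2.resize(im[225:325,235:475],None,fx=3.3,fy=3.3,interpolation=cv2.INTER_CUBIC))
E
```

```text
(no output)
```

View pics/topc1.png

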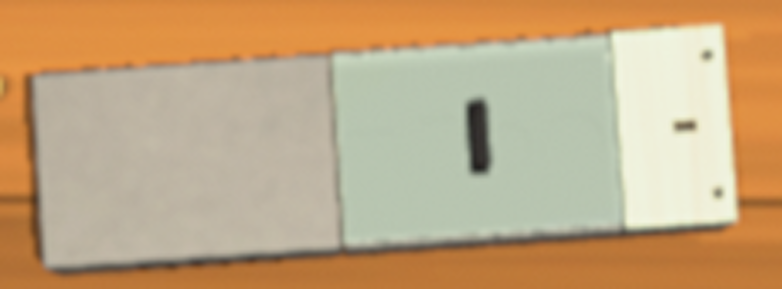

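View pics/topc2.png

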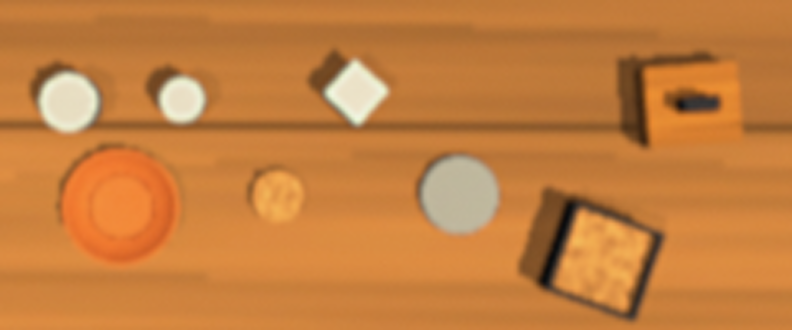

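```bash
python3 - <<'E'
from h import *
C=cam('top')
f=lambda u,v,z: px2w(C,(u,v),z).round(1)
a=lambda u,v:(u/3.4+205,v/3.4+135)
b=lambda u,v:(u/3.3+235,v/3.3+225)
lock=f(*a(685,126),72); print('lock',lock)
print('grip',f(*a(479,135),102.5))
p=f(*a(722,24),66);q=f(*a(32,75),66);p2=f(*a(737,222),66);q2=f(*a(46,268),66)
print(p,q,p2,q2)
for d in (q-p,q2-p2): print('yaw',np.arctan2(-d[0],d[1]))
print('centre',(p+q+p2+q2)/4)
print('big',f(*b(69,101),52),'small',f(*b(182,100),52),'sq',f(*b(357,92),52))
print('sq corners',[f(*b(*k),52) for k in ((357,57),(390,92),(358,127),(322,92))])
print('key',f(*b(698,103),75)); print('stand',[f(*b(*k),45) for k in ((642,65),(738,62),(742,137),(646,146))])
print('saucer',f(*b(120,206),20),'disc',f(*b(277,195),14),'lid',f(*b(458,194),12),'potA',f(*b(605,260),55),'potB',f(193,258,55),'mister',f(487,190,150))
E
```

```text
lock [ 651.7 -173.    72. ]
grip [639.9 -23.3 102.5]
[ 727.1 -201.    66. ] [687.3 297.8  66. ] [ 583.1 -211.2   66. ] [547.6 285.9  66. ]
yaw 0.07962280779718037
yaw 0.0712931686552537
centre [636.275  42.875  66.   ]
big [446.2 195.   52. ] small [447.3 110.9  52. ] sq [453.8 -19.5  52. ]
sq corners [array([479.9, -19.5,  52. ]), array([453.9, -44.1,  52. ]), array([427.7, -20.3,  52. ]), array([453.7,   6.6,  52. ])]
key [ 446.3 -269.    75. ]
stand [array([ 475.1, -233.6,   45. ]), array([ 477.7, -305.7,   45. ]), array([ 421.5, -308.3,   45. ]), array([ 414.5, -236.3,   45. ])]
saucer [367.2 158.7  20. ] disc [375.8  39.6  14. ] lid [377.1 -98.6  12. ] potA [ 330.  -203.5   55. ] potB [439.6 348.8  55. ] mister [ 598.8 -347.8  150. ]
```

```bash
python3 - <<'E'
from h import *
move([446,100,260],-0.9)
E
```

```text
move -0.8206 -0.7469 -0.0577 -0.0001 0.0000 0.1057 rows>=13.3
```

Call:
{"api": "apply_moves", "payload": {"series": "-0.82 -0.747 -0.058 0 0 0.1057 1;-0.82 -0.747 -0.058 0 0 0.1057 1;-0.82 -0.747 -0.058 0 0 0.1057 1;-0.82 -0.747 -0.058 0 0 0.1057 1;-0.82 -0.747 -0.058 0 0 0.1057 1;-0.82 -0.747 -0.058 0 0 0.1057 1;-0.82 -0.747 -0.058 0 0 0.1057 1;-0.82 -0.747 -0.058 0 0 0.1057 1;-0.82 -0.747 -0.058 0 0 0.1057 1;-0.82 -0.747 -0.058 0 0 0.1057 1"}}

```text
t: 0.98
position: [368.4, 212.8, 253.1]
tool_rot: [0.435, 0.901, -0.0, 0.0]
contact_force: [0.6, 1.2, 0.4]
finger_gap: 85.2
```

```bash
python3 - <<'E'
from h import *
st()
move([446,-230,230],-1.5)
E
```

```text
t 0.98 pos [368.4 212.8 253.1] yaw -0.8997 tiltz [ 1.e-04 -7.e-04 -1.e+00] F [0.6 1.2 0.4] T [ 0.03 -0.04 -0.02] gap 85.2 q [ 0.34 -0.17  1.71 -0.    1.6  -0.33]
move -0.7901 -0.4291 0.0469 -0.0000 0.0001 0.0955 rows>=10.8
```

Call:
{"api": "apply_moves", "payload": {"series": "-0.79 -0.429 0.047 0 0 0.0955 1;-0.79 -0.429 0.047 0 0 0.0955 1;-0.79 -0.429 0.047 0 0 0.0955 1;-0.79 -0.429 0.047 0 0 0.0955 1;-0.79 -0.429 0.047 0 0 0.0955 1;-0.79 -0.429 0.047 0 0 0.0955 1;-0.79 -0.429 0.047 0 0 0.0955 1;-0.79 -0.429 0.047 0 0 0.0955 1;-0.79 -0.429 0.047 0 0 0.0955 1;-0.79 -0.429 0.047 0 0 0.0955 1"}}

```text
t: 1.82
position: [439.6, -197.4, 231.6]
tool_rot: [0.682, 0.732, -0.0, 0.0]
contact_force: [1.2, 0.7, 0.8]
finger_gap: 85.3
```

```bash
python3 - <<'E'
from h import *
st()
move([446,-269,170],-1.5)
E
```

```text
t 1.82 pos [ 439.6 -197.4  231.6] yaw -1.5003 tiltz [ 2.e-04 -7.e-04 -1.e+00] F [1.2 0.7 0.8] T [-0.03 -0.02 -0.  ] gap 85.3 q [-0.58 -0.05  1.64 -0.    1.54 -0.65]
move -0.1436 0.0028 0.1233 0.0000 0.0001 -0.0000 rows>=2.3
```

Call:
{"api": "apply_moves", "payload": {"series": "-0.1436 0.0028 0.1233 0 0 0 1;-0.1436 0.0028 0.1233 0 0 0 1;-0.1436 0.0028 0.1233 0 0 0 1;-0.1436 0.0028 0.1233 0 0 0 1;-0.1436 0.0028 0.1233 0 0 0 1"}}

```text
t: 2.23
position: [445.8, -268.8, 169.8]
tool_rot: [0.682, 0.731, -0.0, -0.0]
contact_force: [-0.2, -0.2, 0.2]
finger_gap: 85.5
```

```bash
python3 - <<'E'
from h import *
st(); C,s=shot('wrist','w1')
print(w2px(C,[446,-269,75]))
E
```

```text
t 2.23 pos [ 445.8 -268.8  169.8] yaw -1.5012 tiltz [-6.e-04  4.e-04 -1.e+00] F [-0.2 -0.2  0.2] T [-0.01  0.   -0.04] gap 85.5 q [-0.69  0.07  1.65 -0.    1.42 -0.76]
[318.09224443 244.18279721]
```

View pics/w1.png

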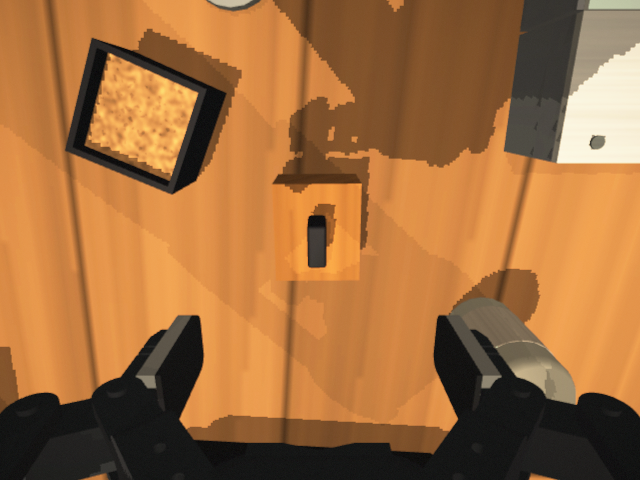

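```bash
python3 - <<'E'
import cv2
im=cv2.imread('pics/w1.png')
cv2.imwrite('pics/w1c.png',cv2.resize(im[165:295,260:380],None,fx=4.5,fy=4.5,interpolation=cv2.INTER_CUBIC))
E
```

```text
(no output)
```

View pics/w1c.png

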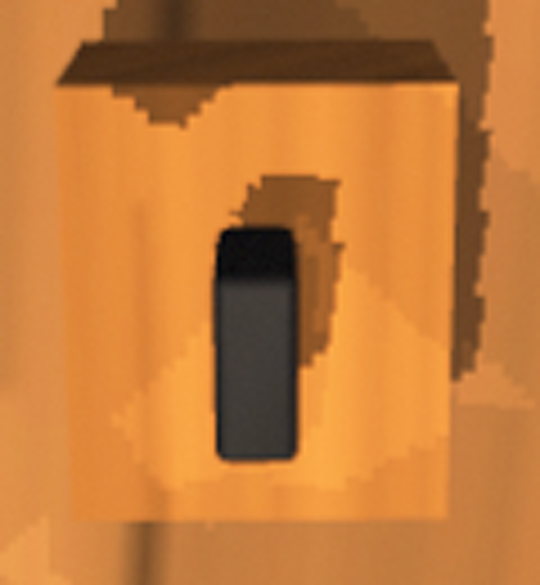

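```bash
python3 - <<'E'
from h import *
K=optics.get_calibration('wrist')
s=arm.state(); C=cam('wrist',s)
g=lambda u,v:(u/4.5+260,v/4.5+165)
P=[px2w(C,g(*k),75) for k in ((217,281),(299,281),(300,460),(217,460))]
print(np.round(P,1)); print('ctr',np.mean(P,0))
d=P[0]-P[3];d2=P[1]-P[2]; print(np.arctan2(-d[0],d[1]),np.arctan2(-d2[0],d2[1]))
Q=[px2w(C,g(*k),45) for k in ((57,83),(458,83),(450,520),(75,520))]
print(np.round(Q,1),np.mean(Q,0))
for i,j in((0,3),(1,2)):
  d=Q[i]-Q[j]; print(np.arctan2(-d[0],d[1]))
for i,j in((0,1),(3,2)):
  d=Q[j]-Q[i]; print(np.arctan2(d[1],d[0]))
E
```

```text
[[ 439.7 -258.6   75. ]
 [ 450.9 -257.8   75. ]
 [ 453.  -284.1   75. ]
 [ 441.3 -284.9   75. ]]
ctr [ 446.23109092 -271.32398968   75.        ]
0.061854812035145056 0.08125553165138245
[[ 413.8 -238.3   45. ]
 [ 473.5 -234.2   45. ]
 [ 479.5 -304.7   45. ]
 [ 419.2 -308.9   45. ]] [ 446.48747605 -271.54197485   45.        ]
0.07543201828279265
0.084897147265408
0.06946384178549003
0.06938144520948045
```

```bash
python3 - <<'E'
from h import *
move([446.3,-271.4,49],-1.498)
E
```

```text
move -0.0058 -0.0003 0.2434 0.0001 0.0001 -0.0004 rows>=2.9
```

Call:
{"api": "apply_moves", "payload": {"series": "-0.0055 0 0.06 0 0 0 1;-0.0055 0 0.12 0 0 0 1;-0.0055 0 0.18 0 0 0 1;-0.0055 0 0.22 0 0 0 1;-0.0055 0 0.242 0 0 0 1;-0.0055 0 0.242 0 0 0 1;-0.0055 0 0.242 0 0 0 0"}}

```text
t: 2.87
position: [447.2, -270.9, 51.1]
tool_rot: [0.681, 0.732, 0.0, 0.001]
contact_force: [0.2, 0.0, 0.6]
finger_gap: 75.8
```

```bash
python3 - <<'E'
from h import *
st(); move([446.3,-271.4,49],-1.498); shot('wrist','w2')
E
```

```text
t 2.87 pos [ 447.2 -270.9   51.1] yaw -1.4993 tiltz [ 0.0017 -0.0015 -1.    ] F [0.2 0.  0.6] T [ 0.02 -0.02 -0.04] gap 75.8 q [-0.69  0.17  1.79 -0.    1.17 -0.76]
move -0.0008 -0.0018 0.0042 0.0003 0.0003 -0.0002 rows>=0.1
```

View pics/w2.png

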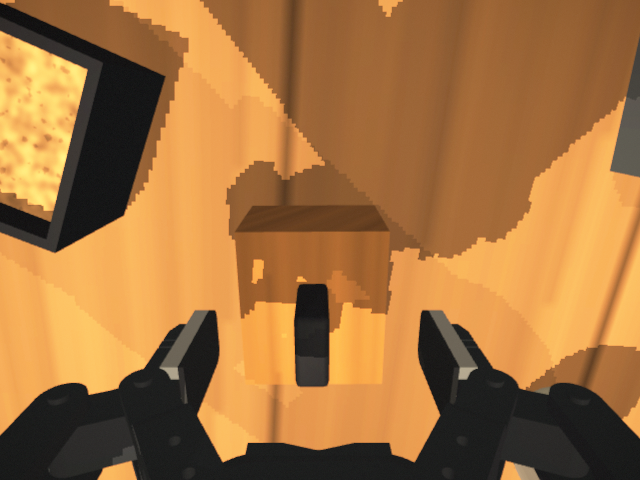

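Call:
{"api": "apply_moves", "payload": {"series": "-0.0008 -0.0018 0.0042 0.0003 0.0003 0 0;-0.0008 -0.0018 0.0042 0.0003 0.0003 0 -0.3;-0.0008 -0.0018 0.0042 0.0003 0.0003 0 -1;-0.0008 -0.0018 0.0042 0.0003 0.0003 0 -1;-0.0008 -0.0018 0.0042 0.0003 0.0003 0 -1;-0.0008 -0.0018 0.0042 0.0003 0.0003 0 -1;-0.0008 -0.0018 0.0042 0.0003 0.0003 0 -1;-0.0008 -0.0018 0.0042 0.0003 0.0003 0 -1"}}

```text
t: 3.58
position: [446.7, -272.0, 50.0]
tool_rot: [0.681, 0.732, 0.0, 0.001]
contact_force: [-1.8, 0.9, 7.6]
finger_gap: 10.7
```

```bash
python3 - <<'E'
from h import *
st();shot('wrist','w3')
E
```

```text
t 3.58 pos [ 446.7 -272.    50. ] yaw -1.4996 tiltz [ 9.e-04 -8.e-04 -1.e+00] F [-1.8  0.9  7.6] T [0.21 0.26 0.02] gap 10.7 q [-0.69  0.18  1.79 -0.    1.17 -0.77]
```

View pics/w3.png

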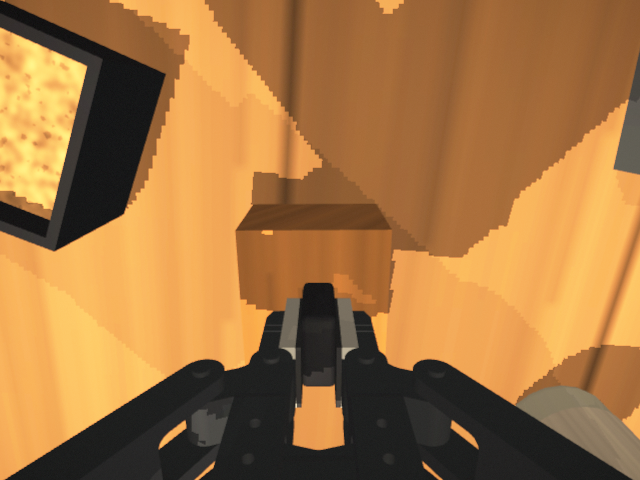

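Call:
{"api": "apply_moves", "payload": {"series": "0 0 -0.03 0 0 0 -1;0 0 -0.08 0 0 0 -1;0 0 -0.14 0 0 0 -1;0 0 -0.2 0 0 0 -1;0 0 -0.24 0 0 0 -1;0 0 -0.24 0 0 0 -1;0 0 -0.24 0 0 0 -1"}}

```text
t: 4.22
position: [446.8, -272.1, 170.9]
tool_rot: [0.681, 0.732, 0.0, 0.002]
contact_force: [-0.3, 0.2, -1.3]
finger_gap: 11.2
```

```bash
python3 - <<'E'
from h import *
st();shot('wrist','w4'); move([651.7,-173,185],-1.5708+.075)
E
```

```text
t 4.22 pos [ 446.8 -272.1  170.9] yaw -1.4996 tiltz [ 0.0024 -0.002  -1.    ] F [-0.3  0.2 -1.3] T [ 0.01  0.04 -0.02] gap 11.2 q [-0.69  0.07  1.65  0.    1.42 -0.77]
move 0.1680 0.4236 -0.0304 0.0001 0.0001 -0.0006 rows>=5.5
```

View pics/w4.png

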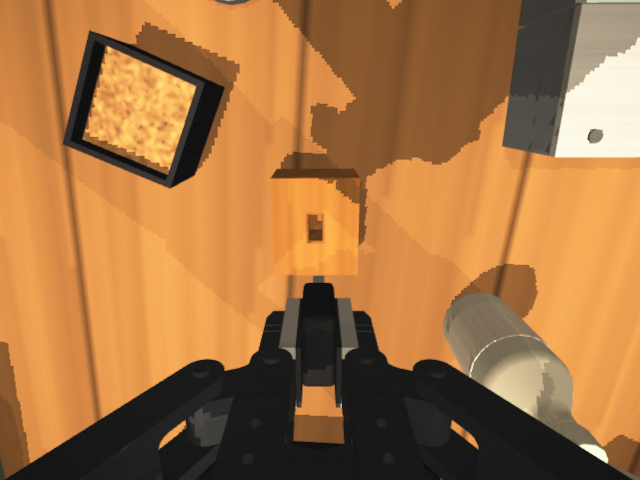

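```bash
python3 - <<'E'
import cv2
im=cv2.imread('pics/w4.png')
cv2.imwrite('pics/w4c.png',cv2.resize(im[165:295,260:380],None,fx=4.5,fy=4.5,interpolation=cv2.INTER_CUBIC))
E
```

```text
(no output)
```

View pics/w4c.png

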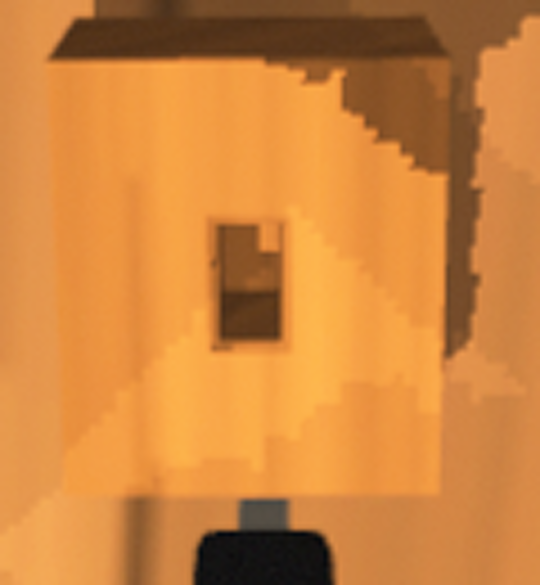

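Call:
{"api": "apply_moves", "payload": {"series": "0 0 -0.058 0 0 0 -1;0.08 0.1 -0.058 0.0001 0.0001 -0.0006 -1;0.168 0.424 -0.058 0.0001 0.0001 -0.0006 -1;0.168 0.424 -0.058 0.0001 0.0001 -0.0006 -1;0.168 0.424 -0.058 0.0001 0.0001 -0.0006 -1;0.168 0.424 -0.058 0.0001 0.0001 -0.0006 -1;0.168 0.424 -0.058 0.0001 0.0001 -0.0006 -1;0.168 0.424 -0.058 0.0001 0.0001 -0.0006 -1;0.168 0.424 -0.058 0.0001 0.0001 -0.0006 -1;0.168 0.424 -0.058 0.0001 0.0001 -0.0006 -1"}}

```text
t: 5.1
position: [651.2, -173.0, 197.4]
tool_rot: [0.68, 0.733, -0.0, -0.001]
contact_force: [-0.6, -0.2, 0.5]
finger_gap: 10.6
```

```bash
python3 - <<'E'
from h import *
st();C,s=shot('wrist','w5');
im=cv2.imread('pics/w5.png')
cv2.imwrite('pics/w5c.png',cv2.resize(im[165:295,260:380],None,fx=4.5,fy=4.5,interpolation=cv2.INTER_CUBIC))
E
```

```text
t 5.10 pos [ 651.2 -173.   197.4] yaw -1.4959 tiltz [-1.9e-03  4.0e-04 -1.0e+00] F [-0.6 -0.2  0.5] T [ 0.01 -0.02 -0.01] gap 10.6 q [-0.37  0.37  1.23 -0.    1.54 -0.45]
```

View pics/w5.png

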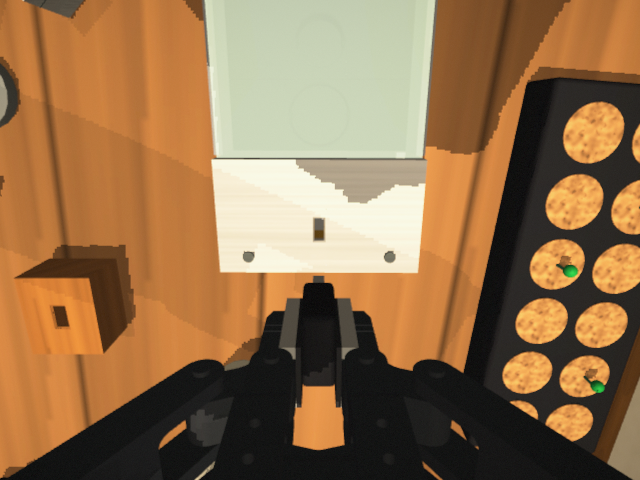

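View pics/w5c.png

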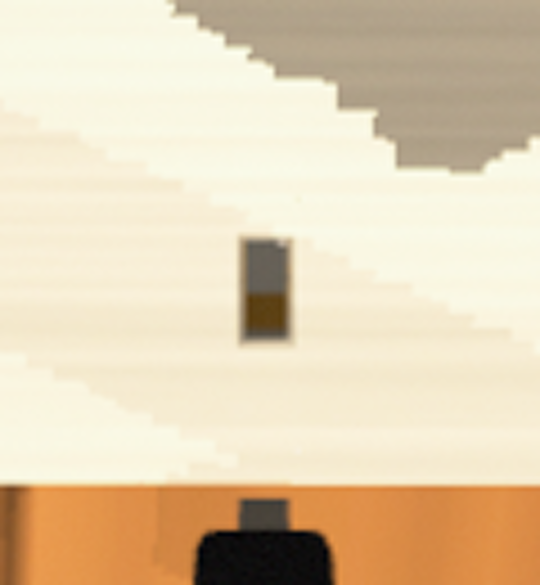

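```bash
python3 - <<'E'
from h import *
M=optics.get_calibration('wrist')['mount']; K=optics.get_calibration('wrist')['K']
g=lambda u,v:(u/4.5+260,v/4.5+165)
def tool(uv,z):
    d=M[:3,:3]@np.linalg.solve(K,[*uv,1]); o=M[:3,3]; return o+d*(z-o[2])/d[2]
print('bit toe far edge',tool(g(240,500),29),tool(g(288,500),29))
def C_(pos,tz):
    pass
s=arm.state(); C=cam('wrist',s)
L=px2w(C,g(265.5,289.5),72); print('lock cam',L, 'corners',[px2w(C,g(*k),72).round(1) for k in((240,237),(291,237),(291,342),(240,342))])
R0=R.from_quat(s['tool_rot']); print('slot in tool',R0.inv().apply(L-s['position']))
# stand
s4=dict(position=np.array([446.8,-272.1,170.9]),tool_rot=None)
z=np.array([.0024,-.002,-1]); 
y=np.array([-np.sin(-1.4996),np.cos(-1.4996),0]); y-=z*(y@z); y/=np.linalg.norm(y); x=np.cross(y,z)
s4['tool_rot']=R.from_matrix(np.c_[x,y,z/np.linalg.norm(z)]).as_quat()
S=px2w(cam('wrist',s4),g(249.5,283.5),45); print('stand cam',S)
# case edges: plate corners in full image
for k in((212,159),(425,159),(418,271),(220,271)): print(px2w(C,k,72).round(1))
E
```

```text
bit toe far edge [ 6.30950765 -1.93457945 29.        ] [ 6.30482741  2.99510383 29.        ]
lock cam [ 651.74535615 -173.05147285   72.        ] corners [array([ 647.2, -165. ,   72. ]), array([ 655. , -164.4,   72. ]), array([ 656.3, -181.3,   72. ]), array([ 648.4, -181.9,   72. ])]
slot in tool [  0.15994923   0.84611154 126.0573784 ]
stand cam [ 445.3969867  -271.29365715   45.        ]
[ 577.8 -130.    72. ]
[ 717.8 -119.7   72. ]
[ 725.2 -199.    72. ]
[ 582.9 -209.5   72. ]
```

```bash
python3 - <<'E'
from h import *
M=optics.get_calibration('wrist')['mount']; K=optics.get_calibration('wrist')['K']
g=lambda u,v:(u/4.5+260,v/4.5+165)
def tool(uv,z):
    d=M[:3,:3]@np.linalg.solve(K,[*uv,1]); o=M[:3,3]; return o+d*(z-o[2])/d[2]
for z in (4,5,6): print(tool(g(200,531),z),tool(g(328,531),z))
im=cv2.imread('pics/w5.png'); cv2.imwrite('pics/w5d.png',cv2.resize(im[270:400,260:380],None,fx=4.5,fy=4.5,interpolation=cv2.INTER_CUBIC))
E
```

```text
[14.01972513 -5.13515758  4.        ] [14.0090603  6.1608069  4.       ]
[13.572763   -5.17307011  5.        ] [13.56202544  6.19992078  5.        ]
[13.12580087 -5.21098264  6.        ] [13.11499059  6.23903466  6.        ]
```

View pics/w5d.png

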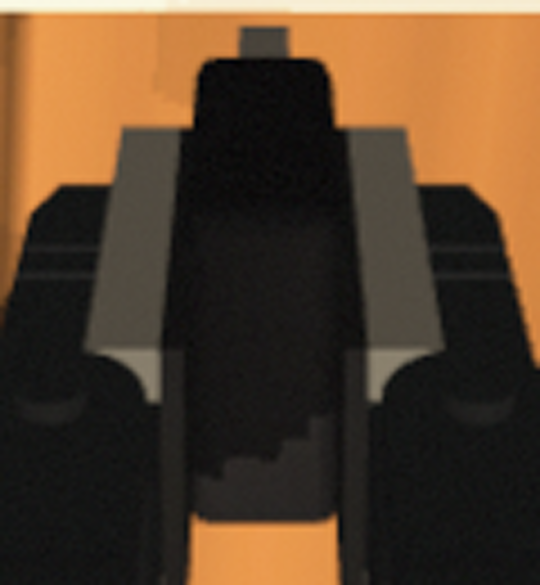

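```bash
python3 - <<'E'
from h import *
M=optics.get_calibration('wrist')['mount']; K=optics.get_calibration('wrist')['K']
g=lambda u,v:(u/4.5+260,v/4.5+270)
def tool(uv,z):
    d=M[:3,:3]@np.linalg.solve(K,[*uv,1]); o=M[:3,3]; return o+d*(z-o[2])/d[2]
for z in (-25,-26): print(tool(g(265,520),z),tool(g(265,208),z))
print(tool(g(265,58),5))
E
```

```text
[-11.95244712   0.54636398 -25.        ] [ 15.11905852   0.56019196 -25.        ]
[-11.17455514   0.54533017 -26.        ] [ 15.6668495    0.55904061 -26.        ]
[13.6156942   0.60235866  5.        ]
```

```bash
python3 - <<'E'
from h import *
st();move([651.55,-173.5,105],-1.4963)
E
```

```text
t 5.15 pos [ 651.  -173.3  198.1] yaw -1.4965 tiltz [-1.1e-03  2.0e-04 -1.0e+00] F [-0.  -0.6 -0. ] T [ 0.02 -0.05  0.03] gap 10.8 q [-0.37  0.37  1.23 -0.    1.54 -0.45]
move -0.0005 0.0012 0.1861 -0.0002 -0.0000 -0.0000 rows>=2.2
```

Call:
{"api": "apply_moves", "payload": {"series": "-0.0005 0.0012 0.05 -0.0002 0 0 -1;-0.0005 0.0012 0.1 -0.0002 0 0 -1;-0.0005 0.0012 0.15 -0.0002 0 0 -1;-0.0005 0.0012 0.185 -0.0002 0 0 -1;-0.0005 0.0012 0.186 -0.0002 0 0 -1;-0.0005 0.0012 0.186 -0.0002 0 0 -1;-0.0005 0.0012 0.186 -0.0002 0 0 -1"}}

```text
t: 5.73
position: [651.7, -174.1, 106.7]
tool_rot: [0.681, 0.733, 0.0, 0.001]
contact_force: [-0.2, 0.4, 0.4]
finger_gap: 11.1
```

```bash
python3 - <<'E'
from h import *
st();move([651.55,-173.5,99],-1.4963);shot('wrist','w6',(220,200,420,350),4); st()
E
```

```text
t 5.73 pos [ 651.7 -174.1  106.7] yaw -1.4971 tiltz [ 1.7e-03 -4.0e-04 -1.0e+00] F [-0.2  0.4  0.4] T [ 0.01 -0.03 -0.02] gap 11.1 q [-0.38  0.42  1.35  0.    1.37 -0.45]
move 0.0012 -0.0002 0.0154 0.0003 0.0001 -0.0001 rows>=0.2
t 5.78 pos [ 651.9 -174.   107. ] yaw -1.4969 tiltz [ 2.2e-03 -5.0e-04 -1.0e+00] F [ 0.1 -0.5  1. ] T [-0.05 -0.02  0.  ] gap 10.8 q [-0.38  0.42  1.35  0.    1.37 -0.45]
```

View pics/w6.png

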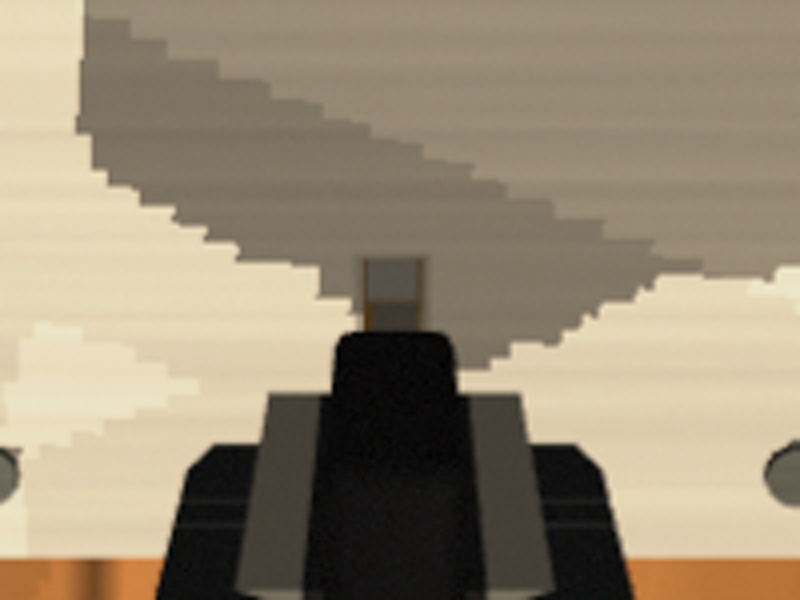

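```bash
python3 - <<'E'
from h import *
M=optics.get_calibration('wrist')['mount']; K=optics.get_calibration('wrist')['K']
g=lambda u,v:(u/4+220,v/4+200)
def tool(uv,z):
    d=M[:3,:3]@np.linalg.solve(K,[*uv,1]); o=M[:3,3]; return o+d*(z-o[2])/d[2]
print(tool(g(365,302),29),tool(g(420,302),29)); print(tool(g(362,257),35),tool(g(426,257),35))
E
```

```text
[ 6.61591869 -2.89546715 29.        ] [ 6.60990282  3.45595311 29.        ]
[ 9.83373188 -3.3299624  35.        ] [ 9.82648969  4.24820277 35.        ]
```

```bash
python3 - <<'E'
from h import *
st();move([652,-173.1,98],-1.4963)
E
```

```text
t 5.78 pos [ 651.9 -174.   107. ] yaw -1.4969 tiltz [ 2.2e-03 -5.0e-04 -1.0e+00] F [ 0.1 -0.5  1. ] T [-0.05 -0.02  0.  ] gap 10.8 q [-0.38  0.42  1.35  0.    1.37 -0.45]
move 0.0018 0.0004 0.0179 0.0003 0.0001 -0.0001 rows>=0.2
```

Call:
{"api": "apply_moves", "payload": {"series": "0.0018 0.0004 0 0.0003 0.0001 0 -1;0.0018 0.0004 0.004 0.0003 0.0001 0 -1;0.0018 0.0004 0.008 0.0003 0.0001 0 -1;0.0018 0.0004 0.012 0.0003 0.0001 0 -1;0.0018 0.0004 0.016 0.0003 0.0001 0 -1;0.0018 0.0004 0.02 0.0003 0.0001 0 -1;0.0018 0.0004 0.02 0.0003 0.0001 0 -1"}}

```text
t: 6.37
position: [651.8, -173.1, 96.3]
tool_rot: [0.681, 0.733, -0.0, -0.0]
contact_force: [-0.1, -0.3, -0.4]
finger_gap: 10.7
```

```bash
python3 - <<'E'
from h import *
st();move([652,-173.1,90],-1.4963);shot('wrist','w7',(220,200,420,350),4); st()
E
```

```text
t 6.37 pos [ 651.8 -173.1   96.3] yaw -1.4969 tiltz [-5.e-04  2.e-04 -1.e+00] F [-0.1 -0.3 -0.4] T [0.   0.04 0.01] gap 10.7 q [-0.37  0.43  1.36  0.    1.35 -0.45]
move -0.0001 0.0004 0.0126 -0.0001 -0.0000 -0.0001 rows>=0.2
t 6.42 pos [ 651.9 -173.1   96.6] yaw -1.4969 tiltz [-3.e-04  1.e-04 -1.e+00] F [-0.2  0.5 -0.4] T [0.03 0.02 0.01] gap 10.9 q [-0.37  0.43  1.36 -0.    1.35 -0.45]
```

View pics/w7.png

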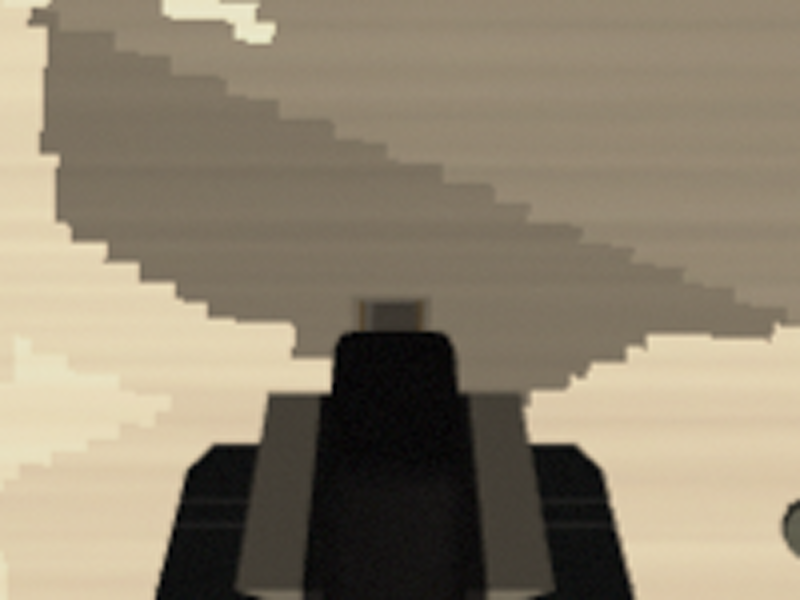

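Call:
{"api": "apply_moves", "payload": {"series": "0 0.0003 0.004 0 0 0 -1;0 0.0003 0.008 0 0 0 -1;0 0.0003 0.012 0 0 0 -1;0 0.0003 0.016 0 0 0 -1;0 0.0003 0.02 0 0 0 -1;0 0.0003 0.024 0 0 0 -1;0 0.0003 0.024 0 0 0 -1"}}

```text
t: 7.0
position: [651.9, -173.0, 84.1]
tool_rot: [0.681, 0.733, -0.0, -0.0]
contact_force: [-0.1, -0.4, -0.6]
finger_gap: 11.0
```

```bash
python3 - <<'E'
from h import *
st();move([652,-173.1,77],-1.4963)
E
```

```text
t 7.00 pos [ 651.9 -173.    84.1] yaw -1.4969 tiltz [-8.e-04  3.e-04 -1.e+00] F [-0.1 -0.4 -0.6] T [ 0.03  0.01 -0.02] gap 11.0 q [-0.37  0.44  1.37  0.    1.33 -0.45]
move -0.0002 0.0002 0.0141 -0.0001 -0.0001 -0.0001 rows>=0.2
```

Call:
{"api": "apply_moves", "payload": {"series": "0 0.0002 0.004 0 0 0 -1;0 0.0002 0.008 0 0 0 -1;0 0.0002 0.012 0 0 0 -1;0 0.0002 0.014 0 0 0 -1;0 0.0002 0.015 0 0 0 -1;0 0.0002 0.016 0 0 0 -1;0 0.0002 0.016 0 0 0 -1"}}

```text
t: 7.58
position: [652.0, -173.0, 77.0]
tool_rot: [0.68, 0.733, -0.0, -0.0]
contact_force: [-7.0, 1.6, 11.7]
finger_gap: 11.1
```

```bash
python3 - <<'E'
from h import *
st()
E
```

```text
t 7.58 pos [ 652. -173.   77.] yaw -1.4969 tiltz [-4.e-04  1.e-04 -1.e+00] F [-7.   1.6 11.7] T [0.32 1.03 0.  ] gap 11.1 q [-0.37  0.44  1.38 -0.    1.32 -0.45]
```

Call:
{"api": "apply_moves", "payload": {"series": "0 -0.0008 -0.001 0 0 0 -1;0 -0.0008 -0.001 0 0 -0.015 -1;0 -0.0008 -0.001 0 0 -0.03 -1;0 -0.0008 -0.001 0 0 -0.045 -1;0 -0.0008 -0.001 0 0 -0.06 -1;0 -0.0008 -0.001 0 0 -0.075 -1;0 -0.0008 -0.001 0 0 -0.09 -1;0 -0.0008 -0.001 0 0 -0.1 -1;0 -0.0008 -0.001 0 0 -0.1 -1"}}

```text
t: 8.33
position: [651.6, -173.0, 77.6]
tool_rot: [0.419, 0.908, -0.0, -0.0]
contact_force: [-1.6, 0.6, 1.3]
finger_gap: 10.6
```

```bash
python3 - <<'E'
from h import *
st();move([651.7,-173.0,77.3],-1.4963+1.4);shot('wrist','w8')
E
```

```text
t 8.33 pos [ 651.6 -173.    77.6] yaw -0.8653 tiltz [-3.e-04  1.e-04 -1.e+00] F [-1.6  0.6  1.3] T [ 0.05  0.15 -0.07] gap 10.6 q [-0.37  0.44  1.38 -0.    1.32 -1.08]
move -0.0001 0.0002 0.0006 -0.0000 -0.0001 -0.1224 rows>=6.2
```

View pics/w8.png

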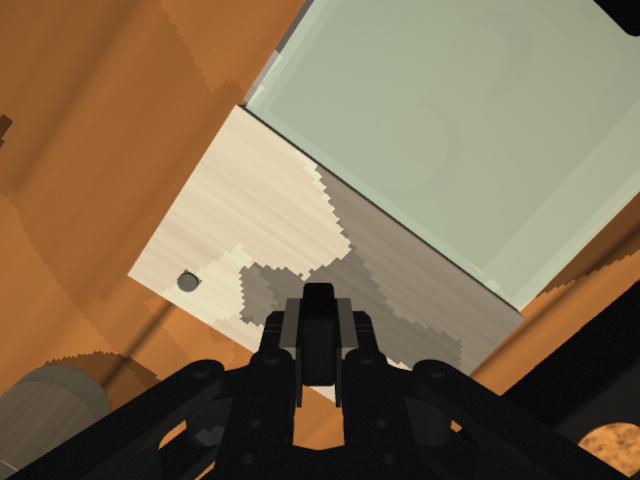

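Call:
{"api": "apply_moves", "payload": {"series": "0 0 0 0 0 -0.015 -1;0 0 0 0 0 -0.03 -1;0 0 0 0 0 -0.045 -1;0 0 0 0 0 -0.06 -1;0 0 0 0 0 -0.075 -1;0 0 0 0 0 -0.09 -1;0 0 0 0 0 -0.105 -1;0 0 0 0 0 -0.12 -1;0 0 0 0 0 -0.13 -1;0 0 0 0 0 -0.13 -1"}}

```text
t: 9.22
position: [651.6, -172.9, 77.6]
tool_rot: [0.026, 1.0, 0.0, -0.0]
contact_force: [0.4, 2.1, 0.9]
finger_gap: 11.0
```

```bash
python3 - <<'E'
from h import *
st()
E
```

```text
t 9.22 pos [ 651.6 -172.9   77.6] yaw -0.0521 tiltz [-3.e-04  3.e-04 -1.e+00] F [0.4 2.1 0.9] T [0.28 0.07 0.05] gap 11.0 q [-0.37  0.44  1.38  0.    1.32 -1.89]
```

Call:
{"api": "apply_moves", "payload": {"series": "0 0 0 0 0 -0.006 -1;0 0 0 0 0 -0.012 -1;0 0 0 0 0 -0.018 -1;0 0 0 0 0 -0.024 -1;0 0 0 0 0 -0.024 -1"}}

```text
t: 9.63
position: [651.6, -172.8, 77.6]
tool_rot: [-0.048, 0.999, 0.0, -0.0]
contact_force: [-0.2, 2.1, 1.2]
finger_gap: 11.2
```

```bash
python3 - <<'E'
from h import *
st(); shot('wrist','w9')
E
```

```text
t 9.63 pos [ 651.6 -172.8   77.6] yaw 0.0965 tiltz [-2.e-04  3.e-04 -1.e+00] F [-0.2  2.1  1.2] T [ 0.22  0.07 -0.13] gap 11.2 q [-0.37  0.44  1.38  0.    1.32 -2.04]
```

View pics/w9.png

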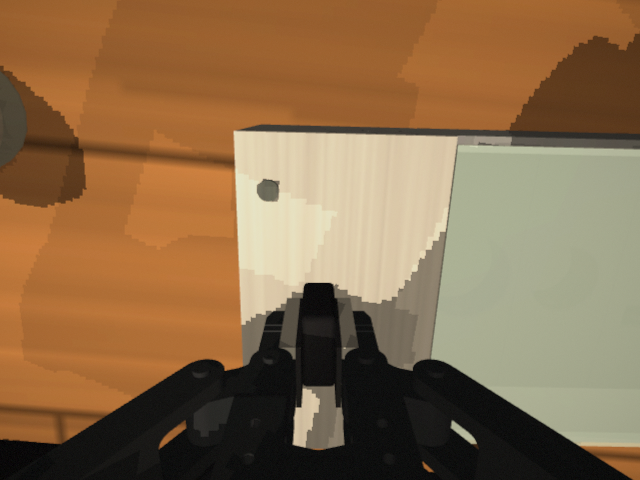

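Call:
{"api": "apply_moves", "payload": {"series": "0 0 0 0 0 -0.005 -1;0 0 0 0 0 -0.01 -1;0 0 0 0 0 -0.01 -1;0 0 0 0 0 -0.01 -1"}}

```text
t: 10.02
position: [651.5, -172.8, 77.6]
tool_rot: [-0.077, 0.997, 0.0, -0.0]
contact_force: [-1.9, 1.0, 2.0]
finger_gap: 10.6
```

```bash
python3 - <<'E'
from h import *
st()
E
```

```text
t 10.02 pos [ 651.5 -172.8   77.6] yaw 0.1541 tiltz [-5.e-04  5.e-04 -1.e+00] F [-1.9  1.   2. ] T [ 0.22  0.3  -0.21] gap 10.6 q [-0.37  0.44  1.38  0.    1.32 -2.1 ]
```

Call:
{"api": "apply_moves", "payload": {"series": "0 0 0 0 0 0 -0.5;0 0 0 0 0 0 -0.3;0 0 0 0 0 0 0;0 0 0 0 0 0 0;0 0 -0.05 0 0 0 0;0 0 -0.1 0 0 0 0;0 0 -0.2 0 0 0 0;0 0 -0.26 0 0 0 0;0 0 -0.26 0 0 0 0"}}

```text
t: 10.77
position: [653.5, -173.6, 216.4]
tool_rot: [-0.077, 0.997, -0.002, 0.005]
contact_force: [-0.1, -0.5, 1.2]
finger_gap: 42.6
```

```bash
python3 - <<'E'
from h import *
st(); shot('wrist','w10'); move([639.9,-23.3,200],0.0745)
E
```

```text
t 10.77 pos [ 653.5 -173.6  216.4] yaw 0.1537 tiltz [ 0.0095 -0.0035 -0.9999] F [-0.1 -0.5  1.2] T [ 0.03 -0.01  0.03] gap 42.6 q [-0.37  0.36  1.21  0.    1.56 -2.1 ]
move -0.0200 0.3006 0.0242 -0.0005 0.0010 0.0126 rows>=3.6
```

View pics/w10.png

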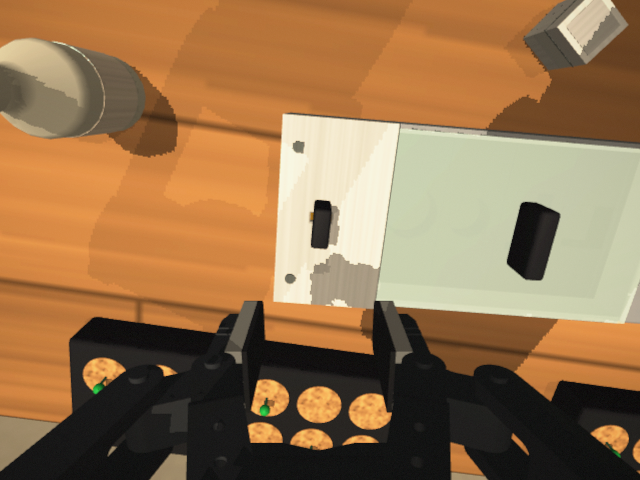

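Call:
{"api": "apply_moves", "payload": {"series": "-0.02 0.3 0.024 -0.0005 0.001 0.0126 0;-0.02 0.3 0.024 -0.0005 0.001 0.0126 0;-0.02 0.3 0.024 -0.0005 0.001 0.0126 0;-0.02 0.3 0.024 -0.0005 0.001 0.0126 0;-0.02 0.3 0.024 -0.0005 0.001 0.0126 0;-0.02 0.3 0.024 -0.0005 0.001 0.0126 0;-0.02 0.3 0.024 -0.0005 0.001 0.0126 0"}}

```text
t: 11.4
position: [639.9, -24.0, 199.7]
tool_rot: [-0.037, 0.999, -0.0, -0.0]
contact_force: [0.1, 0.2, -0.9]
finger_gap: 42.4
```

```bash
python3 - <<'E'
from h import *
s=st(); C,s=shot('wrist','w11'); print(w2px(C,[639.9,-23.3,102.5]))
E
```

```text
t 11.40 pos [639.9 -24.  199.7] yaw 0.0745 tiltz [-7.e-04 -1.e-04 -1.e+00] F [ 0.1  0.2 -0.9] T [ 0.02 -0.04 -0.04] gap 42.4 q [-0.16  0.3   1.32 -0.    1.52 -1.8 ]
[318.95526281 241.85796649]
```

View pics/w11.png

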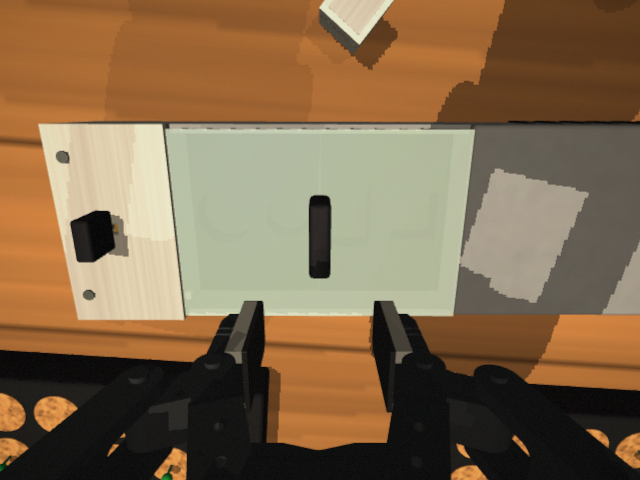

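Call:
{"api": "apply_moves", "payload": {"series": "0 0.0012 0.06 0 0 0 0;0 0.0012 0.12 0 0 0 0;0 0.0012 0.18 0 0 0 0;0 0.0012 0.22 0 0 0 0;0 0.0012 0.246 0 0 0 0;0 0.0012 0.246 0 0 0 -1;0 0.0012 0.246 0 0 0 -1;0 0.0012 0.246 0 0 0 -1;0 0.0012 0.246 0 0 0 -1;0 0.0012 0.246 0 0 0 -1"}}

```text
t: 12.28
position: [640.2, -23.4, 77.9]
tool_rot: [-0.037, 0.999, 0.0, 0.0]
contact_force: [-0.1, 7.0, -8.9]
finger_gap: 12.9
```

```bash
python3 - <<'E'
from h import *
s=st(); p=s['position'];y=0.0745; move(p+np.array([-np.sin(y),np.cos(y),0])*216,y)
E
```

```text
t 12.28 pos [640.2 -23.4  77.9] yaw 0.0739 tiltz [ 3.e-04  8.e-04 -1.e+00] F [-0.1  7.  -8.9] T [ 0.7  -0.05 -0.08] gap 12.9 q [-0.16  0.37  1.47  0.    1.29 -1.8 ]
move 0.0003 0.4320 0.0004 0.0001 0.0001 -0.0001 rows>=5.2
```

Call:
{"api": "apply_moves", "payload": {"series": "0 0.008 0 0 0 0 -1;0 0.016 0 0 0 0 -1;0 0.024 0 0 0 0 -1;0 0.032 0 0 0 0 -1;0 0.04 0 0 0 0 -1"}}

```text
t: 12.7
position: [638.6, -3.1, 77.9]
tool_rot: [-0.037, 0.999, 0.0, 0.0]
contact_force: [3.2, -2.0, -17.5]
finger_gap: 12.7
```

```bash
python3 - <<'E'
from h import *
s=st()
E
```

```text
t 12.70 pos [638.6  -3.1  77.9] yaw 0.0739 tiltz [ 2.e-04  7.e-04 -1.e+00] F [  3.2  -2.  -17.5] T [-0.65 -0.43 -0.02] gap 12.7 q [-0.13  0.37  1.48  0.    1.29 -1.77]
```

Call:
{"api": "apply_moves", "payload": {"series": "0 0.04 0.002 0 0 0 -1;0 0.08 0.002 0 0 0 -1;0 0.12 0.002 0 0 0 -1;0 0.16 0.002 0 0 0 -1;0 0.2 0.002 0 0 0 -1;0 0.24 0.002 0 0 0 -1;0 0.28 0.002 0 0 0 -1;0 0.32 0.002 0 0 0 -1;0 0.36 0.002 0 0 0 -1;0 0.37 0.002 0 0 0 -1"}}

```text
t: 13.53
position: [625.1, 184.1, 77.9]
tool_rot: [-0.038, 0.999, 0.001, 0.001]
contact_force: [3.5, -1.4, -9.6]
finger_gap: 12.9
```

```bash
python3 - <<'E'
from h import *
s=st();y=0.0745; move(np.array([640.2,-23.4,77.5])+np.array([-np.sin(y),np.cos(y),0])*216,y)
E
```

```text
t 13.53 pos [625.1 184.1  77.9] yaw 0.0754 tiltz [ 0.0021  0.0014 -1.    ] F [ 3.5 -1.4 -9.6] T [-0.56 -0.48 -0.21] gap 12.9 q [ 0.17  0.39  1.45  0.    1.3  -1.48]
move 0.0009 0.0158 0.0008 0.0002 0.0003 0.0001 rows>=0.2
```

Call:
{"api": "apply_moves", "payload": {"series": "0.0009 0.008 0.0008 0.0002 0.0003 0 -1;0.0009 0.0158 0.0008 0.0002 0.0003 0 -1;0.0009 0.018 0.0008 0.0002 0.0003 0 -1;0.0009 0.018 0.0008 0.0002 0.0003 0 -1;0.0009 0.018 0.0008 0.0002 0.0003 0 -1"}}

```text
t: 13.95
position: [624.6, 191.3, 77.9]
tool_rot: [-0.037, 0.999, -0.001, 0.001]
contact_force: [5.3, -14.0, -12.7]
finger_gap: 12.6
```

```bash
python3 - <<'E'
from h import *
s=st()
E
```

```text
t 13.95 pos [624.6 191.3  77.9] yaw 0.0747 tiltz [ 0.0011 -0.0027 -1.    ] F [  5.3 -14.  -12.7] T [-2.43 -0.84 -0.07] gap 12.6 q [ 0.18  0.4   1.44 -0.    1.3  -1.46]
```

Call:
{"api": "apply_moves", "payload": {"series": "0 -0.001 0 0 0 0 -0.3;0 -0.001 0 0 0 0 0;0 -0.001 0 0 0 0 0;0 -0.001 -0.06 0 0 0 0;0 -0.001 -0.12 0 0 0 0;0 -0.001 -0.2 0 0 0 0;0 -0.001 -0.26 0 0 0 0;0 -0.2 -0.26 0 0 0 0;0 -0.42 -0.26 0 0 0 0;0 -0.42 -0.26 0 0 0 0"}}

```text
t: 14.78
position: [633.8, 65.9, 209.7]
tool_rot: [-0.038, 0.999, -0.001, 0.002]
contact_force: [1.6, -0.6, -0.3]
finger_gap: 42.9
```

```bash
python3 - <<'E'
from h import *
s=st();shot('wrist','w12'); move([639.9,-23.3,200],0.0745); shot('top','t1',(170,120,500,330),2.4)
E
```

```text
t 14.78 pos [633.8  65.9 209.7] yaw 0.0767 tiltz [ 0.0035 -0.0024 -1.    ] F [ 1.6 -0.6 -0.3] T [-0.05 -0.01  0.  ] gap 42.9 q [-0.02  0.29  1.32 -0.    1.53 -1.66]
move 0.0008 -0.1639 0.0194 -0.0009 0.0004 -0.0004 rows>=2.0
```

View pics/w12.png

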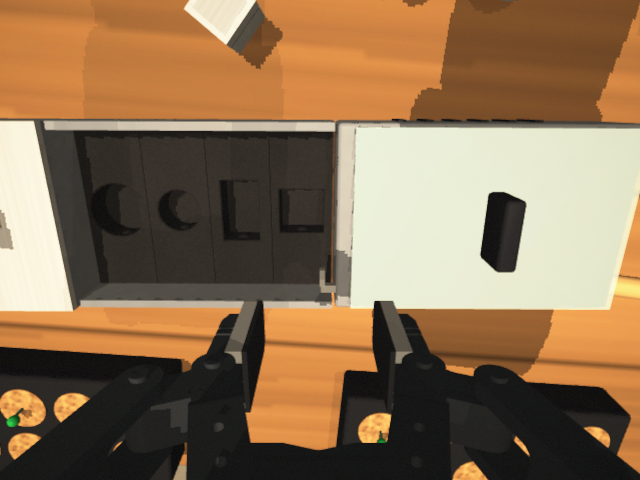

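View pics/t1.png

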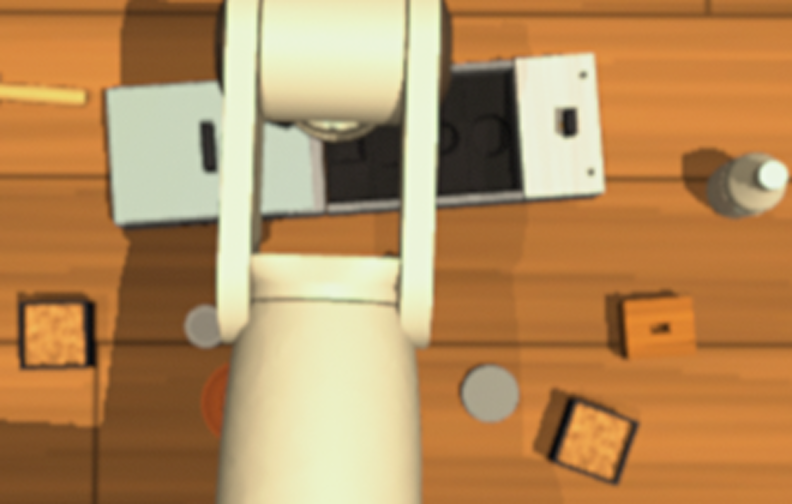

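```bash
python3 - <<'E'
from h import *
st(); move([639.9,-23.3,165],0.0745)
E
```

```text
t 14.88 pos [634.2  61.6 209.1] yaw 0.0705 tiltz [ 0.0026 -0.0038 -1.    ] F [-0.2  0.3 -0.5] T [0.   0.02 0.04] gap 42.7 q [-0.02  0.29  1.32 -0.    1.53 -1.66]
move 0.0009 -0.1697 0.0889 -0.0006 0.0004 -0.0006 rows>=2.3
```

Call:
{"api": "apply_moves", "payload": {"series": "0.0009 -0.1 0.04 -0.0006 0.0004 0 0;0.0009 -0.17 0.0889 -0.0006 0.0004 0 0;0.0009 -0.17 0.0889 -0.0006 0.0004 0 0;0.0009 -0.17 0.0889 -0.0006 0.0004 0 0;0.0009 -0.17 0.0889 -0.0006 0.0004 0 0;0.0009 -0.17 0.0889 -0.0006 0.0004 0 0"}}

```text
t: 15.38
position: [640.2, -22.5, 166.0]
tool_rot: [-0.035, 0.999, 0.0, 0.001]
contact_force: [0.4, -0.3, 0.8]
finger_gap: 42.5
```

```bash
python3 - <<'E'
from h import *
st(); C,s=shot('wrist','w13'); im=cv2.imread('pics/w13.png'); im=im[100:340,120:520]; im=np.clip(im.astype(float)*1.8,0,255).astype(np.uint8)
cv2.imwrite('pics/w13c.png',cv2.resize(im,None,fx=2,fy=2,interpolation=cv2.INTER_CUBIC))
import json; json.dump({k:np.asarray(v).tolist() for k,v in s.items()},open('s13.json','w'))
E
```

```text
t 15.38 pos [640.2 -22.5 166. ] yaw 0.0709 tiltz [ 1.e-03  1.e-04 -1.e+00] F [ 0.4 -0.3  0.8] T [-0.01  0.02  0.03] gap 42.5 q [-0.16  0.31  1.37  0.    1.46 -1.8 ]
```

View pics/w13c.png

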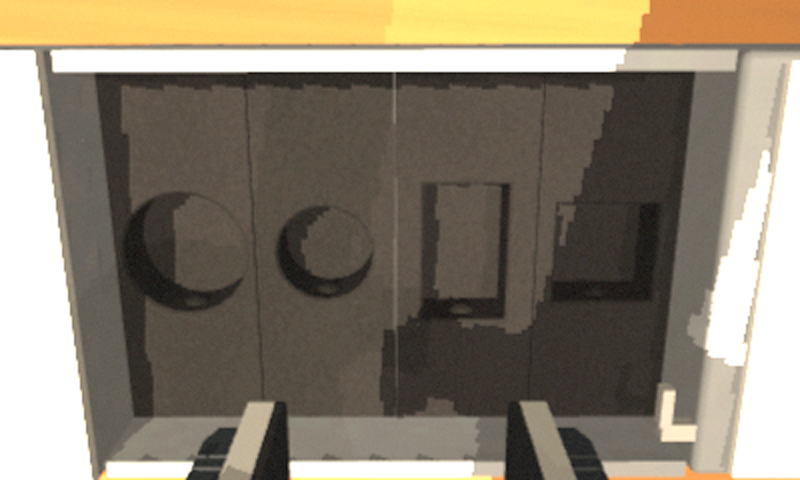

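```bash
python3 - <<'E'
from h import *
import json
s=json.load(open('s13.json')); s={k:np.array(v) for k,v in s.items()}; C=cam('wrist',s)
g=lambda u,v:(u/2+120,v/2+100)
f=lambda u,v,z=33:px2w(C,g(u,v),z)
B=(f(124,251)+f(247,251))/2; B2=(f(185,192)+f(185,310))/2
S=(f(278,252)+f(373,252))/2; S2=(f(325,206)+f(325,298))/2
Q=np.mean([f(553,203),f(659,203),f(653,299),f(552,299)],0)
O=np.mean([f(422,183),f(510,183),f(505,317),f(420,317)],0)
print(B,B2,np.linalg.norm(f(124,251)-f(247,251)));print(S,S2,np.linalg.norm(f(278,252)-f(373,252)));print(O);print(Q)
print([f(*k).round(1) for k in((97,72),(690,72),(656,416),(135,416))])
for a,b in ((B,S),(S,O),(O,Q),(B,Q)): d=b-a; print(np.linalg.norm(d),np.arctan2(-d[0],d[1]))
for k in ((97,72),(690,72),(656,416),(135,416),(246,72),(263,416),(394,72),(397,416),(543,80),(530,416)): print(k,f(*k).round(1))
E
```

```text
[645.24740897 -97.17078675  33.        ] [645.77643274 -97.35316789  33.        ] 43.80744735063405
[642.13048539 -47.42013389  33.        ] [642.4560089  -47.58388113  33.        ] 33.84093809266848
[638.59877017   1.85504539  33.        ]
[635.15893704  51.5945454   33.        ]
[array([ 585.3, -125.8,   33. ]), array([571.5,  70.7,  33. ]), array([698.3,  81. ,  33. ]), array([ 712.2, -117.1,   33. ])]
49.84819628137471 0.06256912950016667
49.4015820135526 0.07155095719803797
49.85830235146541 0.069047033521153
149.10701296620994 0.06771099998114898
(97, 72) [ 585.3 -125.8   33. ]
(690, 72) [571.5  70.7  33. ]
(656, 416) [698.3  81.   33. ]
(135, 416) [ 712.2 -117.1   33. ]
(246, 72) [581.8 -76.4  33. ]
(263, 416) [708.8 -68.4  33. ]
(394, 72) [578.4 -27.4  33. ]
(397, 416) [705.2 -17.5  33. ]
(543, 80) [577.5  22.3  33. ]
(530, 416) [701.6  33.1  33. ]
```

```bash
python3 - <<'E'
from h import *
st(); move([640,-23.3,175],-1.498)
E
```

```text
t 15.43 pos [640.2 -22.2 166.1] yaw 0.0715 tiltz [ 0.0012 -0.     -1.    ] F [-0.2  0.2 -0.5] T [0.03 0.04 0.03] gap 42.5 q [-0.15  0.31  1.37  0.    1.46 -1.8 ]
move 0.0006 -0.0021 -0.0177 0.0001 0.0002 0.2498 rows>=12.6
```

Call:
{"api": "apply_moves", "payload": {"series": "0 -0.002 -0.0177 0 0 0.2498 1;0 -0.002 -0.0177 0 0 0.2498 1;0 -0.002 -0.0177 0 0 0.2498 1;0 -0.002 -0.0177 0 0 0.2498 1;0 -0.002 -0.0177 0 0 0.2498 1;0 -0.002 -0.0177 0 0 0.2498 1;0 -0.002 -0.0177 0 0 0.2498 1;0 -0.002 -0.0177 0 0 0.2498 1;0 -0.002 -0.0177 0 0 0.2498 1;0 -0.002 -0.0177 0 0 0.2498 1"}}

```text
t: 16.27
position: [640.6, -21.7, 176.0]
tool_rot: [0.558, 0.83, 0.001, 0.001]
contact_force: [-0.8, 1.3, 0.2]
finger_gap: 85.6
```

```bash
python3 - <<'E'
from h import *
st(); move([640,-23.3,175],-1.498)
E
```

```text
t 16.27 pos [640.6 -21.7 176. ] yaw -1.1841 tiltz [ 2.4e-03  1.0e-04 -1.0e+00] F [-0.8  1.3  0.2] T [-0.01  0.06 -0.  ] gap 85.6 q [-0.15  0.31  1.36  0.    1.47 -0.54]
move -0.0024 -0.0022 0.0020 0.0004 0.0001 0.0500 rows>=2.5
```

Call:
{"api": "apply_moves", "payload": {"series": "-0.0024 -0.0022 0.002 0.0004 0 0.05 1;-0.0024 -0.0022 0.002 0.0004 0 0.05 1;-0.0024 -0.0022 0.002 0.0004 0 0.05 1;-0.0024 -0.0022 0.002 0.0004 0 0.05 1;-0.0024 -0.0022 0.002 0.0004 0 0.05 1;-0.0024 -0.0022 0.002 0.0004 0 0.05 1"}}

```text
t: 16.77
position: [640.1, -22.6, 175.5]
tool_rot: [0.68, 0.734, 0.0, 0.0]
contact_force: [-0.3, -0.2, -0.1]
finger_gap: 85.0
```

```bash
python3 - <<'E'
from h import *
st(); C,s=shot('wrist','w14'); im=cv2.imread('pics/w14.png'); im=im[80:400,190:450]; im=np.clip(im.astype(float)*1.8,0,255).astype(np.uint8)
cv2.imwrite('pics/w14c.png',cv2.resize(im,None,fx=2,fy=2,interpolation=cv2.INTER_CUBIC)[:600])
import json; json.dump({k:np.asarray(v).tolist() for k,v in s.items()},open('s14.json','w'))
E
```

```text
t 16.77 pos [640.1 -22.6 175.5] yaw -1.4945 tiltz [ 5.e-04 -4.e-04 -1.e+00] F [-0.3 -0.2 -0.1] T [-0.07 -0.03  0.  ] gap 85.0 q [-0.16  0.31  1.36 -0.    1.48 -0.23]
```

View pics/w14c.png

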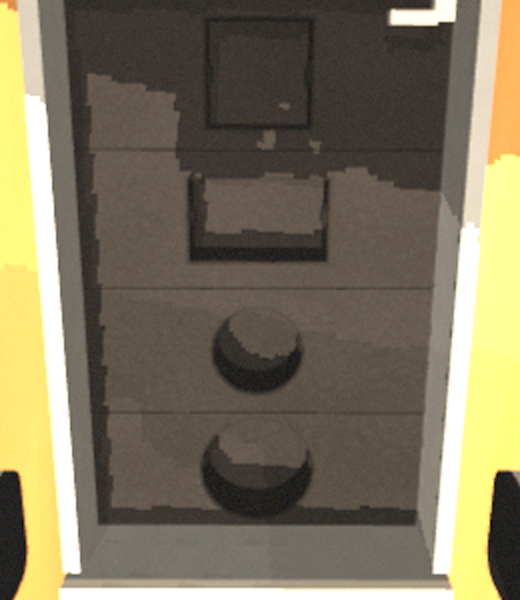

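```bash
python3 - <<'E'
from h import *
import json
s=json.load(open('s14.json')); s={k:np.array(v) for k,v in s.items()}; C=cam('wrist',s)
f=lambda u,v,z=33:px2w(C,(u/2+190,v/2+80),z)
y=.073; ux=np.array([np.cos(y),np.sin(y),0]);uy=np.array([-np.sin(y),np.cos(y),0]);o=np.array([640.3,-23.3,0])
for n,pts in dict(big=[(202,467),(313,467),(257.5,417),(257.5,517)],small=[(213,348.5),(301,348.5),(257,305),(257,392)],obl=[(190,175),(328,175),(327,262),(189,262)],sq=[(205,17),(312,17),(309,128),(208,128)]).items():
    P=np.mean([f(*k) for k in pts],0); print(n,P.round(1),'case',((P-o)@ux).round(2),((P-o)@uy).round(2))
s=json.load(open('s13.json')); s={k:np.array(v) for k,v in s.items()}; C=cam('wrist',s)
for P in ([645.5,-97.26,0],[642.3,-47.5,0],[638.6,1.86,0],[635.16,51.6,0]): P=np.array(P); print('case',((P-o)@ux).round(2),((P-o)@uy).round(2))
E
```

```text
big [646.5 -96.9  33. ] case 0.84 -73.81
small [642.6 -47.   33. ] case 0.52 -23.78
obl [639.4   2.3  33. ] case 0.93 25.61
sq [635.6  52.   33. ] case 0.78 75.45
case -0.21 -74.14
case 0.23 -24.28
case 0.14 25.22
case 0.34 75.08
```

```bash
python3 - <<'E'
from h import *
st(); move([453.8,-19.5,160],-0.81)
E
```

```text
t 16.82 pos [640.1 -22.8 175.3] yaw -1.4953 tiltz [ 3.e-04 -5.e-04 -1.e+00] F [-0.2  0.4 -0.5] T [ 0.   -0.   -0.01] gap 85.3 q [-0.16  0.31  1.36 -0.    1.48 -0.23]
move 0.0347 -0.3710 0.0305 0.0000 0.0001 -0.1091 rows>=5.5
```

Call:
{"api": "apply_moves", "payload": {"series": "0.0347 -0.371 0.03 0 0 -0.109 1;0.0347 -0.371 0.03 0 0 -0.109 1;0.0347 -0.371 0.03 0 0 -0.109 1;0.0347 -0.371 0.03 0 0 -0.109 1;0.0347 -0.371 0.03 0 0 -0.109 1;0.0347 -0.371 0.03 0 0 -0.109 1;0.0347 -0.371 0.03 0 0 -0.109 1;0.0347 -0.371 0.03 0 0 -0.109 1;0.0347 -0.371 0.03 0 0 -0.109 1"}}

```text
t: 17.57
position: [454.4, -19.5, 160.4]
tool_rot: [0.395, 0.919, -0.0, 0.0]
contact_force: [0.2, 0.5, -0.2]
finger_gap: 85.4
```

```bash
python3 - <<'E'
from h import *
st(); shot('wrist','w15',(220,120,420,270),4)
E
```

```text
t 17.57 pos [454.4 -19.5 160.4] yaw -0.8123 tiltz [ 7.e-04 -4.e-04 -1.e+00] F [ 0.2  0.5 -0.2] T [-0.   -0.02 -0.07] gap 85.4 q [-0.21 -0.07  1.81 -0.    1.4  -0.97]
```

View pics/w15.png

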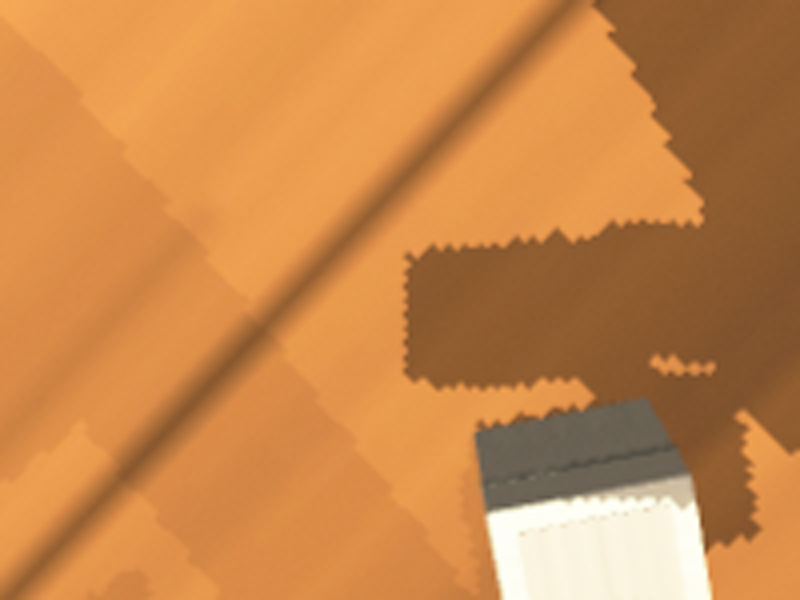

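View pics/w15_full.png

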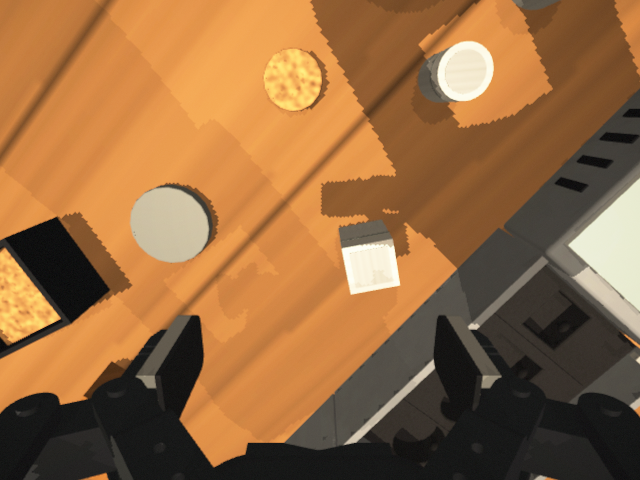

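```bash
python3 - <<'E'
from h import *
im=cv2.imread('pics/w15_full.png');cv2.imwrite('pics/w15e.png',cv2.resize(im[210:310,320:420],None,fx=6,fy=6,interpolation=cv2.INTER_CUBIC))
E
```

```text
(no output)
```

View pics/w15e.png

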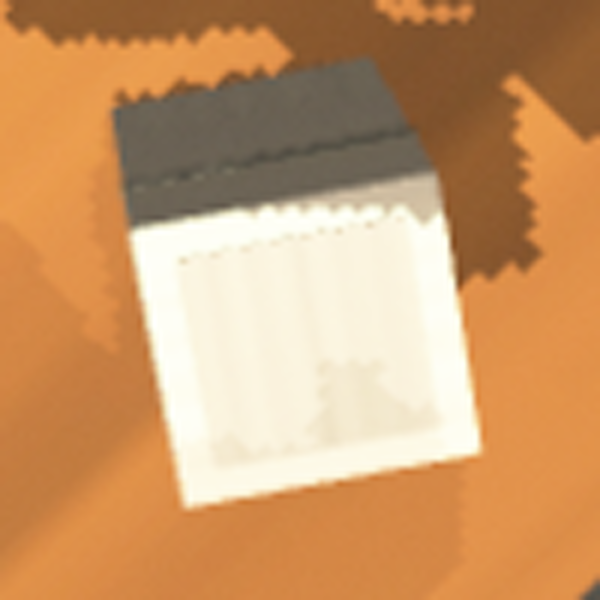

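```bash
python3 - <<'E'
from h import *
s=st(); C=cam('wrist',s); P=[px2w(C,(u/6+320,v/6+210),52) for u,v in((130,228),(437,175),(481,452),(186,507))]
print(np.round(P,1),np.mean(P,0))
for i,j in((0,1),(3,2),(0,3),(1,2)):
    d=P[j]-P[i]; print(np.linalg.norm(d),np.degrees(np.arctan2(d[1],d[0]))%90)
E
```

```text
t 17.62 pos [454.4 -19.5 160.2] yaw -0.8119 tiltz [ 3.e-04 -4.e-04 -1.e+00] F [ 0.1 -0.2 -0. ] T [-0.04 -0.04  0.02] gap 85.4 q [-0.21 -0.07  1.81 -0.    1.4  -0.97]
[[471.2 -14.2  52. ]
 [491.3  13.2  52. ]
 [519.   -6.   52. ]
 [499.5 -33.9  52. ]] [495.26012028 -10.20342678  52.        ]
33.968555136562635 53.819164948708035
33.98617016215129 55.08418841366389
34.4691306727004 55.15447338331526
33.71924882438672 55.20003577516341
```

```bash
python3 - <<'E'
from h import *
move([494.9,-10.5,120],-0.611)
E
```

```text
move -0.0427 0.0712 0.0805 -0.0000 0.0001 -0.0320 rows>=1.6
```

Call:
{"api": "apply_moves", "payload": {"series": "-0.0427 0.0712 0 0 0 -0.032 1;-0.0427 0.0712 0.04 0 0 -0.032 1;-0.0427 0.0712 0.08 0 0 -0.032 1;-0.0427 0.0712 0.08 0 0 -0.032 1;-0.0427 0.0712 0.08 0 0 -0.032 1;-0.0427 0.0712 0.08 0 0 -0.032 1"}}

```text
t: 18.12
position: [495.3, -10.6, 121.1]
tool_rot: [0.301, 0.954, -0.0, 0.0]
contact_force: [0.8, 0.8, 0.8]
finger_gap: 84.9
```

```bash
python3 - <<'E'
from h import *
st(); shot('wrist','w16');move([494.9,-10.5,22],-0.611)
E
```

```text
t 18.12 pos [495.3 -10.6 121.1] yaw -0.6120 tiltz [ 7.e-04 -5.e-04 -1.e+00] F [0.8 0.8 0.8] T [0.02 0.08 0.02] gap 84.9 q [-0.18  0.05  1.78 -0.    1.32 -1.14]
move 0.0014 -0.0005 0.1989 0.0001 0.0003 -0.0001 rows>=2.4
```

View pics/w16.png

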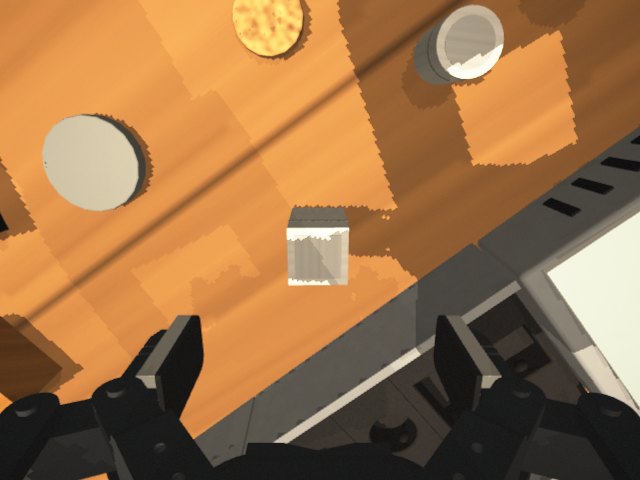

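Call:
{"api": "apply_moves", "payload": {"series": "0.0014 0 0.06 0 0.0003 0 1;0.0014 0 0.12 0 0.0003 0 1;0.0014 0 0.17 0 0.0003 0 1;0.0014 0 0.195 0 0.0003 0 1;0.0014 0 0.198 0 0.0003 0 0.5;0.0014 0 0.198 0 0.0003 0 0;0.0014 0 0.198 0 0.0003 0 -1;0.0014 0 0.198 0 0.0003 0 -1;0.0014 0 0.198 0 0.0003 0 -1;0.0014 0 0.198 0 0.0003 0 -1"}}

```text
t: 19.0
position: [495.9, -10.5, 24.1]
tool_rot: [0.301, 0.954, 0.0, 0.001]
contact_force: [-3.0, 0.2, 11.3]
finger_gap: 32.8
```

```bash
python3 - <<'E'
from h import *
st(); shot('wrist','w17')
E
```

```text
t 19.00 pos [495.9 -10.5  24.1] yaw -0.6119 tiltz [ 0.0026 -0.     -1.    ] F [-3.   0.2 11.3] T [-0.01  0.4  -0.02] gap 32.8 q [-0.18  0.16  1.88  0.    1.11 -1.14]
```

View pics/w17.png

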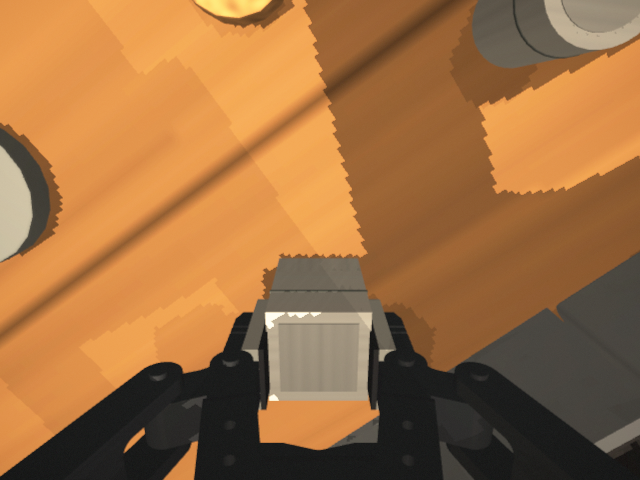

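```bash
cat >> h.py <<'E'
def tool(uv,z):
    c=optics.get_calibration('wrist');M=c['mount'];K=c['K']
    d=M[:3,:3]@np.linalg.solve(K,[*uv,1]); o=M[:3,3]; return o+d*(z-o[2])/d[2]
OY=.073; UX=np.array([np.cos(OY),np.sin(OY),0]);UY=np.array([-np.sin(OY),np.cos(OY),0]);OC=np.array([640.5,-23.3,0])
E
python3 - <<'E'
from h import *
im=cv2.imread('pics/w17.png');cv2.imwrite('pics/w17c.png',cv2.resize(im[290:420,240:400],None,fx=4.5,fy=4.5,interpolation=cv2.INTER_CUBIC))
E
```

```text
(no output)
```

View pics/w17c.png

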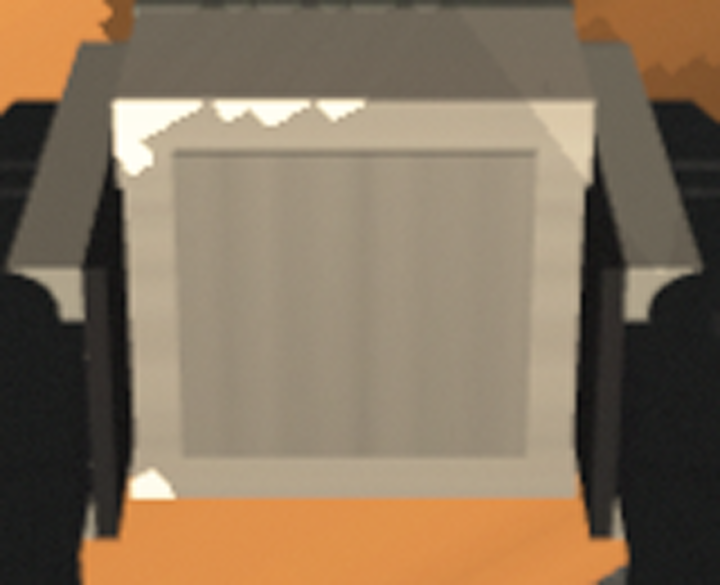

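Call:
{"api": "apply_moves", "payload": {"series": "0 0 -0.04 0 0 0 -1;0 0 -0.1 0 0 0 -1;0 0 -0.18 0 0 0 -1;0 0 -0.25 0 0 0 -1;0 0 -0.25 0 0 0 -1"}}

```text
t: 19.47
position: [498.2, -10.8, 157.0]
tool_rot: [0.301, 0.954, 0.001, 0.006]
contact_force: [-0.3, -0.1, 0.7]
finger_gap: 33.0
```

```bash
python3 - <<'E'
from h import *
f=lambda u,v:tool((u/4.5+240,v/4.5+290),-27.9)
print(f(300,100),f(300,498)); print(f(118,300),f(598,300))
st(); shot('wrist','w18')
t=OC+74.6*UY; print(t)
move([t[0],t[1],150],-1.4978)
E
```

```text
[ 17.70362752  -3.17615553 -27.9       ] [-16.31341102  -3.512327   -27.9       ]
[  1.2875118  -16.72930259 -27.9       ] [  1.26642954  18.58267138 -27.9       ]
t 19.47 pos [498.2 -10.8 157. ] yaw -0.6117 tiltz [ 0.0129 -0.0019 -0.9999] F [-0.3 -0.1  0.7] T [ 0.01 -0.01 -0.01] gap 33.0 q [-0.18  0.02  1.73  0.    1.38 -1.14]
[635.05903549  51.10131656   0.        ]
move -0.1545 0.2594 0.0098 0.0013 0.0010 0.1410 rows>=7.1
```

Call:
{"api": "apply_moves", "payload": {"series": "-0.1545 0.2594 0.01 0.0013 0.001 0.141 -1;-0.1545 0.2594 0.01 0.0013 0.001 0.141 -1;-0.1545 0.2594 0.01 0.0013 0.001 0.141 -1;-0.1545 0.2594 0.01 0.0013 0.001 0.141 -1;-0.1545 0.2594 0.01 0.0013 0.001 0.141 -1;-0.1545 0.2594 0.01 0.0013 0.001 0.141 -1;-0.1545 0.2594 0.01 0.0013 0.001 0.141 -1;-0.1545 0.2594 0.01 0.0013 0.001 0.141 -1;-0.1545 0.2594 0.01 0.0013 0.001 0.141 -1;-0.1545 0.2594 0.01 0.0013 0.001 0.141 -1"}}

```text
t: 20.35
position: [634.9, 51.0, 149.7]
tool_rot: [0.679, 0.734, -0.0, -0.0]
contact_force: [0.5, 0.5, 0.0]
finger_gap: 33.2
```

```bash
python3 - <<'E'
from h import *
st(); shot('wrist','w19')
move([635,50.9,62],-1.4978)
E
```

```text
t 20.35 pos [634.9  51.  149.7] yaw -1.4936 tiltz [-2.e-04  1.e-04 -1.e+00] F [0.5 0.5 0. ] T [-0.01 -0.01 -0.05] gap 33.2 q [-0.04  0.32  1.4   0.    1.43 -0.12]
move -0.0003 0.0001 0.1757 -0.0000 -0.0000 0.0006 rows>=2.1
```

View pics/w19.png

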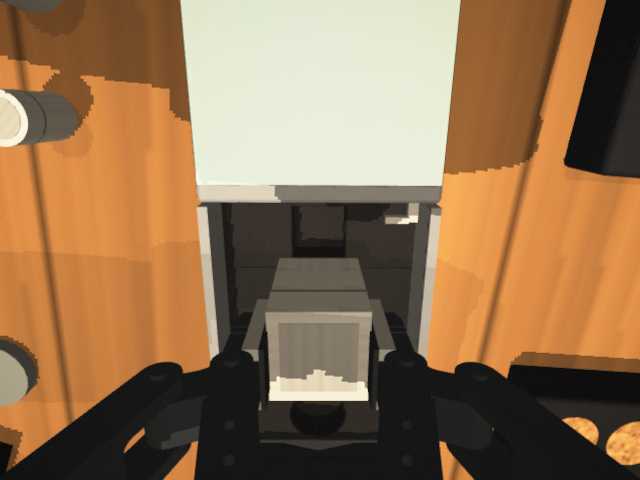

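Call:
{"api": "apply_moves", "payload": {"series": "-0.0003 0 0.05 0 0 0.0006 -1;-0.0003 0 0.1 0 0 0.0006 -1;-0.0003 0 0.15 0 0 0.0006 -1;-0.0003 0 0.175 0 0 0.0006 -1;-0.0003 0 0.175 0 0 0.0006 -1;-0.0003 0 0.175 0 0 0.0006 -1"}}

```text
t: 20.9
position: [635.0, 50.9, 62.7]
tool_rot: [0.681, 0.733, -0.0, -0.0]
contact_force: [-0.3, 0.3, -0.0]
finger_gap: 33.2
```

```bash
python3 - <<'E'
from h import *
st(); C,s=shot('wrist','w20',(220,180,420,330),4)
move([635,50.9,50],-1.4978)
E
```

```text
t 20.90 pos [635.   50.9  62.7] yaw -1.4969 tiltz [-4.e-04  1.e-04 -1.e+00] F [-0.3  0.3 -0. ] T [ 0.01 -0.01  0.05] gap 33.2 q [-0.04  0.38  1.5   0.    1.26 -0.11]
move 0.0002 -0.0011 0.0274 0.0002 0.0000 0.0001 rows>=0.3
```

View pics/w20.png

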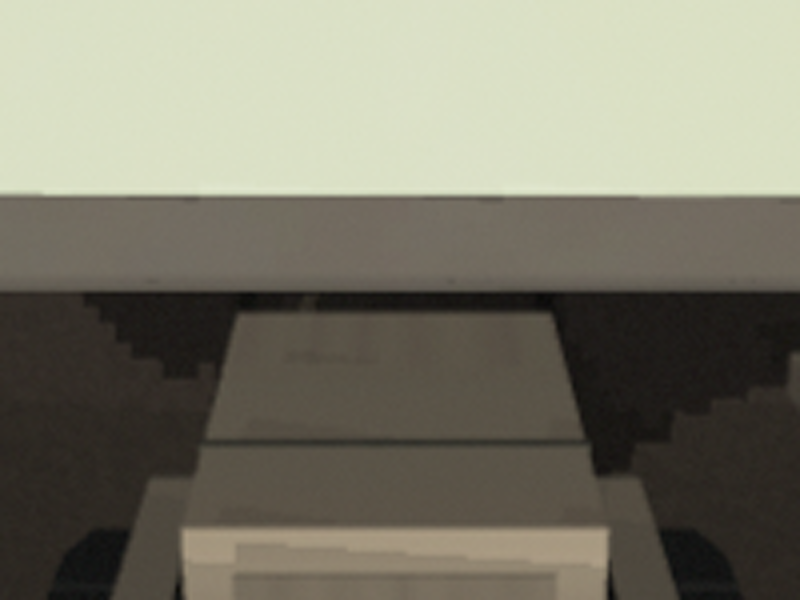

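Call:
{"api": "apply_moves", "payload": {"series": "0 0 0.004 0 0 0.0001 -1;0 0 0.008 0 0 0.0001 -1;0 0 0.012 0 0 0.0001 -1;0 0 0.016 0 0 0.0001 -1;0 0 0.02 0 0 0.0001 -1;0 0 0.024 0 0 0.0001 -1;0 0 0.028 0 0 0.0001 -1"}}

```text
t: 21.53
position: [635.5, 50.8, 49.5]
tool_rot: [0.681, 0.732, 0.0, 0.0]
contact_force: [-0.1, 0.5, -1.4]
finger_gap: 33.4
```

```bash
python3 - <<'E'
from h import *
st()
E
```

```text
t 21.53 pos [635.5  50.8  49.5] yaw -1.4978 tiltz [ 0.0012  0.     -1.    ] F [-0.1  0.5 -1.4] T [ 0.05  0.02 -0.01] gap 33.4 q [-0.04  0.39  1.51  0.    1.24 -0.11]
```

Call:
{"api": "apply_moves", "payload": {"series": "0 -0.0006 0.004 0 0 0 -1;0 -0.0006 0.008 0 0 0 -1;0 -0.0006 0.012 0 0 0 -1;0 -0.0006 0.016 0 0 0 -1;0 -0.0006 0.02 0 0 0 -1;0 -0.0006 0.024 0 0 0 -1;0 -0.0006 0.026 0 0 0 -1"}}

```text
t: 22.12
position: [635.4, 50.8, 36.7]
tool_rot: [0.681, 0.732, 0.001, 0.001]
contact_force: [-0.9, -0.3, 3.5]
finger_gap: 33.0
```

```bash
python3 - <<'E'
from h import *
st()
E
```

```text
t 22.12 pos [635.4  50.8  36.7] yaw -1.4977 tiltz [ 0.0017 -0.     -1.    ] F [-0.9 -0.3  3.5] T [-0.01  0.18  0.02] gap 33.0 q [-0.04  0.41  1.52  0.    1.21 -0.11]
```

Call:
{"api": "apply_moves", "payload": {"series": "0 -0.0004 0.003 0 0 0 -1;0 -0.0004 0.005 0 0 0 -1;0 -0.0004 0.007 0 0 0 -1;0 -0.0004 0.009 0 0 0 -1;0 -0.0004 0.009 0 0 0 -1"}}

```text
t: 22.53
position: [635.4, 50.8, 33.1]
tool_rot: [0.681, 0.732, 0.001, 0.001]
contact_force: [-6.8, 1.0, 15.6]
finger_gap: 33.2
```

```bash
python3 - <<'E'
from h import *
st()
E
```

```text
t 22.53 pos [635.4  50.8  33.1] yaw -1.4976 tiltz [ 2.4e-03 -1.0e-04 -1.0e+00] F [-6.8  1.  15.6] T [-0.01  1.24 -0.01] gap 33.2 q [-0.04  0.41  1.52 -0.    1.21 -0.11]
```

Call:
{"api": "apply_moves", "payload": {"series": "0 0 -0.001 0 0 0 0;0 0 -0.001 0 0 0 0.1;0 0 -0.001 0 0 0 0.1;0 0 -0.03 0 0 0 0.1;0 0 -0.07 0 0 0 0.1;0 0 -0.1 0 0 0 0.1;0 0 -0.1 0 0 0 -1;0 0 -0.1 0 0 0 -1;0 0 -0.1 0 0 0 -1;0 0 -0.1 0 0 0 -1"}}

```text
t: 23.37
position: [634.8, 50.8, 81.9]
tool_rot: [0.681, 0.732, 0.0, 0.0]
contact_force: [1.0, 0.6, -0.3]
finger_gap: 0.1
```

```bash
python3 - <<'E'
from h import *
st();move([635,50.9,64],-1.4978); shot('wrist','w21')
E
```

```text
t 23.37 pos [634.8  50.8  81.9] yaw -1.4977 tiltz [ 8.e-04 -1.e-04 -1.e+00] F [ 1.   0.6 -0.3] T [0.   0.04 0.02] gap 0.1 q [-0.04  0.36  1.48 -0.    1.3  -0.11]
move 0.0001 0.0004 0.0359 0.0001 0.0000 0.0000 rows>=0.4
```

View pics/w21.png

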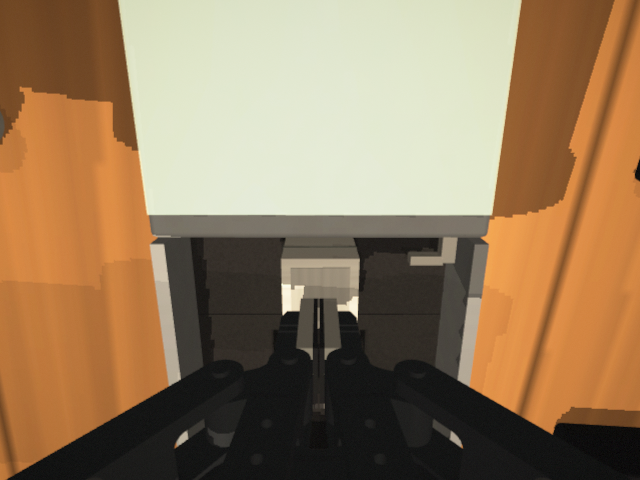

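Tin sits in its cutout; now press its top with shut fingers.

Call:
{"api": "apply_moves", "payload": {"series": "0 0 0.02 0 0 0 -1;0 0 0.034 0 0 0 -1;0 0 0.038 0 0 0 -1;0 0 0.042 0 0 0 -1;0 0 0.044 0 0 0 -1;0 0 0.044 0 0 0 -1"}}

```text
t: 23.92
position: [635.0, 50.9, 61.1]
tool_rot: [0.681, 0.733, 0.0, 0.001]
contact_force: [-8.6, -0.0, 21.8]
finger_gap: 0.2
```

```bash
python3 - <<'E'
from h import *
st()
E
```

```text
t 23.92 pos [635.   50.9  61.1] yaw -1.4976 tiltz [ 1.5e-03 -1.0e-04 -1.0e+00] F [-8.6 -0.  21.8] T [ 0.07  1.44 -0.01] gap 0.2 q [-0.04  0.38  1.5  -0.    1.26 -0.11]
```

Call:
{"api": "apply_moves", "payload": {"series": "0 0 -0.03 0 0 0 -1;0 0 -0.1 0 0 0 -1;0 0 -0.2 0 0 0 0.3;0 0 -0.22 0 0 0 0.3;0 0 -0.22 0 0 0 0.3"}}

```text
t: 24.33
position: [636.4, 50.8, 175.9]
tool_rot: [0.681, 0.733, 0.003, 0.003]
contact_force: [0.9, -0.2, -0.2]
finger_gap: 35.9
```

```bash
python3 - <<'E'
from h import *
st();move([447,111,160],-1.4978); shot('wrist','w22')
E
```

```text
t 24.33 pos [636.4  50.8 175.9] yaw -1.4975 tiltz [ 8.1e-03 -4.0e-04 -1.0e+00] F [ 0.9 -0.2 -0.2] T [0.01 0.03 0.  ] gap 35.9 q [-0.04  0.3   1.37 -0.    1.47 -0.11]
move 0.1478 -0.3692 0.0287 0.0013 0.0002 0.0000 rows>=4.8
```

View pics/w22.png

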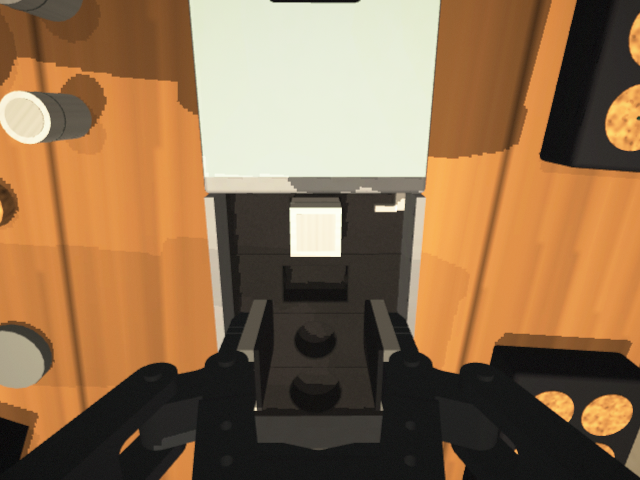

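Call:
{"api": "apply_moves", "payload": {"series": "0.1478 -0.369 0.0287 0.0013 0 0 0.3;0.1478 -0.369 0.0287 0.0013 0 0 0.3;0.1478 -0.369 0.0287 0.0013 0 0 0.3;0.1478 -0.369 0.0287 0.0013 0 0 0.3;0.1478 -0.369 0.0287 0.0013 0 0 0.3;0.1478 -0.369 0.0287 0.0013 0 0 0.3;0.1478 -0.369 0.0287 0.0013 0 0 0.3;0.1478 -0.369 0.0287 0.0013 0 0 0.3"}}

```text
t: 25.05
position: [446.5, 111.0, 157.1]
tool_rot: [0.681, 0.733, -0.002, -0.001]
contact_force: [-0.1, -0.5, -0.3]
finger_gap: 55.8
```

```bash
python3 - <<'E'
from h import *
st();C,s=shot('wrist','w23'); print(w2px(C,[447.3,110.9,52]))
im=cv2.imread('pics/w23.png');cv2.imwrite('pics/w23c.png',cv2.resize(im[180:320,240:400],None,fx=4,fy=4,interpolation=cv2.INTER_CUBIC))
E
```

```text
t 25.05 pos [446.5 111.  157.1] yaw -1.4974 tiltz [-0.0038 -0.001  -1.    ] F [-0.1 -0.5 -0.3] T [ 0.01 -0.04 -0.02] gap 55.8 q [ 0.08 -0.05  1.8  -0.    1.4   0.  ]
[319.68054653 238.83120554]
```

View pics/w23.png

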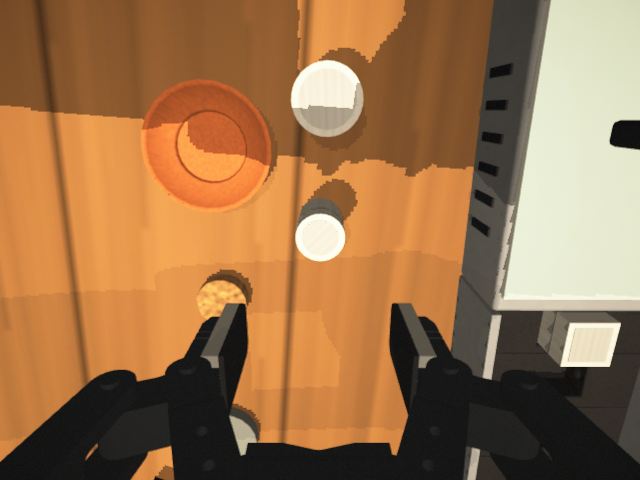

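View pics/w23c.png

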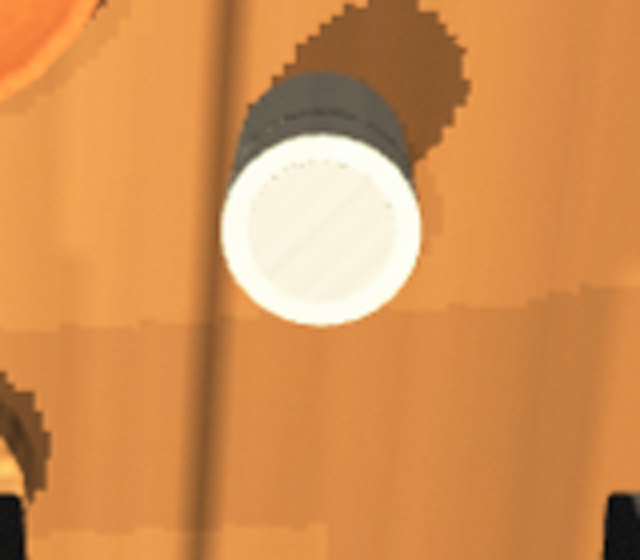

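```bash
python3 - <<'E'
from h import *
s=st(); s['position']=np.array([446.5,111.0,157.1]); C=cam('wrist',s)
p=px2w(C,(320.25,237.25),52); print(p, px2w(C,(327.5,98),52))
move([p[0]-.4,p[1]-.2,22.5],-1.4978)
E
```

```text
t 25.10 pos [446.8 110.8 157.2] yaw -1.4978 tiltz [-0.0039 -0.001  -1.    ] F [ 0.2  0.2 -0.6] T [-0.01  0.03  0.04] gap 55.6 q [ 0.08 -0.05  1.8  -0.    1.4   0.  ]
[447.63019568 112.03241806  52.        ] [445.59840211 196.96383874  52.        ]
move 0.0022 0.0020 0.2693 -0.0006 0.0001 -0.0000 rows>=3.2
```

Call:
{"api": "apply_moves", "payload": {"series": "0.0022 0.002 0.06 -0.0006 0 0 0.3;0.0022 0.002 0.13 -0.0006 0 0 0.3;0.0022 0.002 0.2 -0.0006 0 0 0.3;0.0022 0.002 0.25 -0.0006 0 0 0.3;0.0022 0.002 0.269 -0.0006 0 0 0.3;0.0022 0.002 0.269 -0.0006 0 0 0.3;0.0022 0.002 0.269 -0.0006 0 0 -0.3;0.0022 0.002 0.269 -0.0006 0 0 -1;0.0022 0.002 0.269 -0.0006 0 0 -1;0.0022 0.002 0.269 -0.0006 0 0 -1"}}

```text
t: 25.93
position: [448.4, 111.8, 24.3]
tool_rot: [0.681, 0.732, 0.001, 0.001]
contact_force: [-0.2, -0.8, 8.7]
finger_gap: 30.1
```

```bash
python3 - <<'E'
from h import *
st(); shot('wrist','w24',(220,270,420,420),4)
E
```

```text
t 25.93 pos [448.4 111.8  24.3] yaw -1.4978 tiltz [ 2.9e-03 -6.0e-04 -1.0e+00] F [-0.2 -0.8  8.7] T [-0.18 -0.05 -0.05] gap 30.1 q [ 0.08  0.09  1.95 -0.    1.1   0.01]
```

View pics/w24.png

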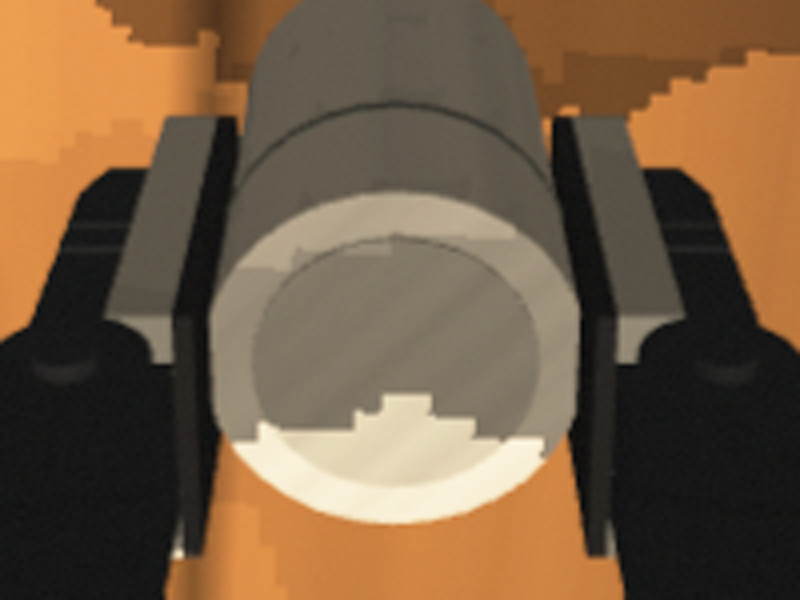

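Call:
{"api": "apply_moves", "payload": {"series": "0 0 -0.04 0 0 0 -1;0 0 -0.1 0 0 0 -1;0 0 -0.18 0 0 0 -1;0 0 -0.24 0 0 0 -1;0 0 -0.25 0 0 0 -1"}}

```text
t: 26.4
position: [450.1, 112.2, 155.5]
tool_rot: [0.681, 0.732, 0.004, 0.004]
contact_force: [0.2, -0.1, 0.4]
finger_gap: 30.2
```

```bash
python3 - <<'E'
from h import *
f=lambda u,v:tool((u/4+220,v/4+270),-27.7)
print(f(395,192),f(395,523))
st(); 
t=OC-24.75*UY; print(t)
move([t[0],t[1],150],-1.4978)
E
```

```text
[ 15.96051667   0.51275913 -27.7       ] [-16.10182525   0.49322613 -27.7       ]
t 26.40 pos [450.1 112.2 155.5] yaw -1.4976 tiltz [ 1.140e-02  1.000e-04 -9.999e-01] F [ 0.2 -0.1  0.4] T [ 0.01 -0.01  0.03] gap 30.2 q [ 0.08 -0.05  1.8  -0.    1.38  0.01]
[642.30514573 -47.98408291   0.        ]
move -0.3476 0.3599 0.0154 0.0018 0.0001 0.0000 rows>=6.0
```

Call:
{"api": "apply_moves", "payload": {"series": "-0.3473 0.3599 0.0154 0.0018 0 0 -1;-0.3473 0.3599 0.0154 0.0018 0 0 -1;-0.3473 0.3599 0.0154 0.0018 0 0 -1;-0.3473 0.3599 0.0154 0.0018 0 0 -1;-0.3473 0.3599 0.0154 0.0018 0 0 -1;-0.3473 0.3599 0.0154 0.0018 0 0 -1;-0.3473 0.3599 0.0154 0.0018 0 0 -1;-0.3473 0.3599 0.0154 0.0018 0 0 -1;-0.3473 0.3599 0.0154 0.0018 0 0 -1;-0.3473 0.3599 0.0154 0.0018 0 0 -1"}}

```text
t: 27.23
position: [641.8, -47.1, 150.4]
tool_rot: [0.681, 0.733, -0.0, 0.0]
contact_force: [-0.3, 1.6, -1.1]
finger_gap: 30.6
```

```bash
python3 - <<'E'
from h import *
st(); move([642.3,-47.8,62],-1.4978)
E
```

```text
t 27.23 pos [641.8 -47.1 150.4] yaw -1.4970 tiltz [ 4.e-04 -7.e-04 -1.e+00] F [-0.3  1.6 -1.1] T [-0.07 -0.04 -0.01] gap 30.6 q [-0.19  0.33  1.38 -0.    1.43 -0.27]
move -0.0013 0.0009 0.1768 0.0001 0.0001 0.0001 rows>=2.1
```

Call:
{"api": "apply_moves", "payload": {"series": "-0.0013 0.0009 0.05 0 0 0 -1;-0.0013 0.0009 0.1 0 0 0 -1;-0.0013 0.0009 0.15 0 0 0 -1;-0.0013 0.0009 0.175 0 0 0 -1;-0.0013 0.0009 0.176 0 0 0 -1;-0.0013 0.0009 0.176 0 0 0 -1;-0.0013 0.0009 0.176 0 0 0 -1"}}

```text
t: 27.82
position: [643.0, -47.6, 64.3]
tool_rot: [0.68, 0.733, 0.001, 0.001]
contact_force: [0.3, -1.2, -0.8]
finger_gap: 30.6
```

```bash
python3 - <<'E'
from h import *
st(); shot('wrist','w25',(220,180,420,330),4);move([642.3,-47.8,50],-1.4978)
im=cv2.imread('pics/w25.png'); cv2.imwrite('pics/w25.png',np.clip(im*2.0,0,255).astype(np.uint8))
E
```

```text
t 27.82 pos [643.  -47.6  64.3] yaw -1.4966 tiltz [ 0.0027 -0.0011 -1.    ] F [ 0.3 -1.2 -0.8] T [-0.02 -0.01 -0.02] gap 30.6 q [-0.19  0.39  1.48 -0.    1.27 -0.27]
move 0.0000 -0.0016 0.0288 0.0005 0.0002 0.0002 rows>=0.3
```

View pics/w25.png

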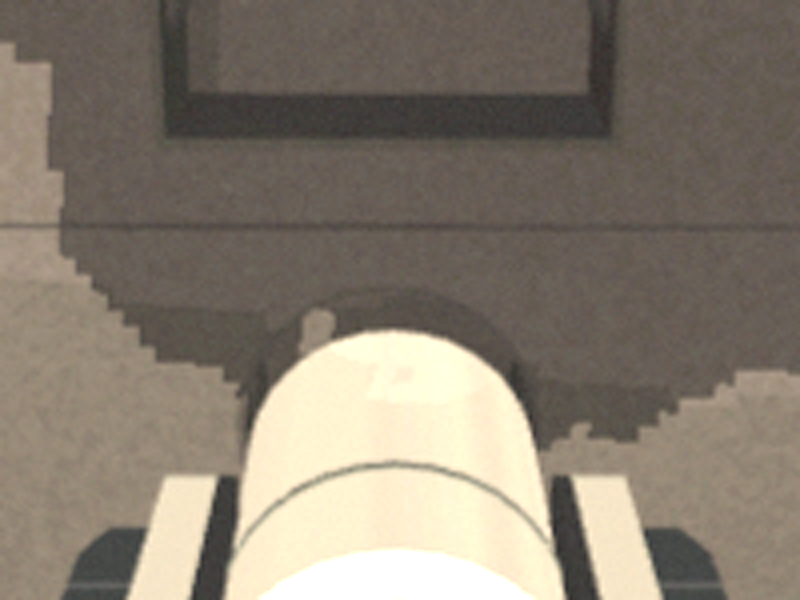

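Call:
{"api": "apply_moves", "payload": {"series": "0 -0.0014 0.004 0.0004 0.0001 0 -1;0 -0.0014 0.009 0.0004 0.0001 0 -1;0 -0.0014 0.014 0.0004 0.0001 0 -1;0 -0.0014 0.019 0.0004 0.0001 0 -1;0 -0.0014 0.024 0.0004 0.0001 0 -1;0 -0.0014 0.029 0.0004 0.0001 0 -1;0 -0.0014 0.029 0.0004 0.0001 0 -1"}}

```text
t: 28.45
position: [642.1, -47.8, 49.1]
tool_rot: [0.68, 0.733, -0.0, -0.0]
contact_force: [0.2, 0.5, -0.7]
finger_gap: 30.7
```

```bash
python3 - <<'E'
from h import *
st();move([642.3,-47.8,38],-1.4978)
E
```

```text
t 28.45 pos [642.1 -47.8  49.1] yaw -1.4968 tiltz [-6.e-04 -5.e-04 -1.e+00] F [ 0.2  0.5 -0.7] T [0.05 0.01 0.03] gap 30.7 q [-0.19  0.41  1.49 -0.    1.24 -0.27]
move -0.0000 0.0004 0.0222 -0.0001 0.0001 0.0002 rows>=0.3
```

Call:
{"api": "apply_moves", "payload": {"series": "0 0.0002 0.005 0 0 0 -1;0 0.0002 0.01 0 0 0 -1;0 0.0002 0.015 0 0 0 -1;0 0.0002 0.02 0 0 0 -1;0 0.0002 0.025 0 0 0 -1;0 0.0002 0.029 0 0 0 -1;0 0.0002 0.032 0 0 0 -1;0 0.0002 0.032 0 0 0 -1"}}

```text
t: 29.12
position: [642.4, -47.8, 33.4]
tool_rot: [0.68, 0.733, -0.0, 0.0]
contact_force: [0.5, 0.5, 6.7]
finger_gap: 30.7
```

```bash
python3 - <<'E'
from h import *
st()
E
```

```text
t 29.12 pos [642.4 -47.8  33.4] yaw -1.4967 tiltz [-1.e-04 -6.e-04 -1.e+00] F [0.5 0.5 6.7] T [-0.02 -0.07  0.  ] gap 30.7 q [-0.19  0.42  1.5  -0.    1.21 -0.27]
```

Release, then press on top with shut fingers.

Call:
{"api": "apply_moves", "payload": {"series": "0 0 -0.001 0 0 0 0;0 0 -0.001 0 0 0 0.1;0 0 -0.001 0 0 0 0.1;0 0 -0.03 0 0 0 0.1;0 0 -0.07 0 0 0 0.1;0 0 -0.1 0 0 0 0.1;0 0 -0.1 0 0 0 -1;0 0 -0.1 0 0 0 -1;0 0 -0.1 0 0 0 -1;0 0 -0.1 0 0 0 -1"}}

```text
t: 29.95
position: [641.9, -47.7, 82.2]
tool_rot: [0.68, 0.733, -0.001, -0.001]
contact_force: [0.7, 0.6, -0.1]
finger_gap: 0.3
```

```bash
python3 - <<'E'
from h import *
st();move([642.3,-47.9,61],-1.4978); shot('wrist','w26')
E
```

```text
t 29.95 pos [641.9 -47.7  82.2] yaw -1.4968 tiltz [-1.7e-03 -3.0e-04 -1.0e+00] F [ 0.7  0.6 -0.1] T [ 0.03 -0.   -0.06] gap 0.3 q [-0.19  0.38  1.46 -0.    1.31 -0.27]
move -0.0004 0.0009 0.0424 -0.0003 0.0000 0.0002 rows>=0.5
```

View pics/w26.png

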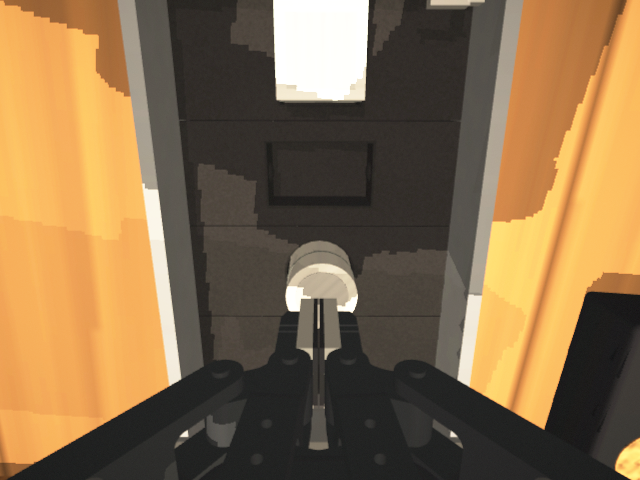

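Call:
{"api": "apply_moves", "payload": {"series": "-0.0003 0.0005 0.02 0 0 0 -1;-0.0003 0.0005 0.034 0 0 0 -1;-0.0003 0.0005 0.038 0 0 0 -1;-0.0003 0.0005 0.042 0 0 0 -1;-0.0003 0.0005 0.045 0 0 0 -1;-0.0003 0.0005 0.045 0 0 0 -1"}}

```text
t: 30.5
position: [642.5, -48.0, 61.2]
tool_rot: [0.68, 0.733, -0.0, 0.0]
contact_force: [-6.9, 0.8, 21.1]
finger_gap: -0.3
```

```bash
python3 - <<'E'
from h import *
st()
E
```

```text
t 30.50 pos [642.5 -48.   61.2] yaw -1.4968 tiltz [-4.e-04 -8.e-04 -1.e+00] F [-6.9  0.8 21.1] T [0.13 1.35 0.02] gap -0.3 q [-0.19  0.4   1.48 -0.    1.27 -0.27]
```

Call:
{"api": "apply_moves", "payload": {"series": "0 0 -0.03 0 0 0 -1;0 0 -0.1 0 0 0 -1;0 0 -0.2 0 0 0 0.5;0 0 -0.22 0 0 0 0.5;0 0 -0.22 0 0 0 0.5"}}

```text
t: 30.92
position: [644.1, -48.2, 176.2]
tool_rot: [0.68, 0.733, 0.001, 0.003]
contact_force: [0.2, 0.1, 0.1]
finger_gap: 35.6
```

```bash
python3 - <<'E'
from h import *
st();move([445.5,196.8,165],-1.4978)
E
```

```text
t 30.92 pos [644.1 -48.2 176.2] yaw -1.4967 tiltz [ 0.0063 -0.002  -1.    ] F [0.2 0.1 0.1] T [-0.04  0.    0.02] gap 35.6 q [-0.19  0.32  1.35 -0.    1.47 -0.27]
move 0.5180 -0.3600 0.0189 0.0010 0.0004 0.0002 rows>=7.6
```

Call:
{"api": "apply_moves", "payload": {"series": "0.518 -0.36 0.02 0.001 0.0004 0 0.5;0.518 -0.36 0.02 0.001 0.0004 0 0.5;0.518 -0.36 0.02 0.001 0.0004 0 0.5;0.518 -0.36 0.02 0.001 0.0004 0 0.5;0.518 -0.36 0.02 0.001 0.0004 0 0.5;0.518 -0.36 0.02 0.001 0.0004 0 0.5;0.518 -0.36 0.02 0.001 0.0004 0 0.5;0.518 -0.36 0.02 0.001 0.0004 0 0.5;0.518 -0.36 0.02 0.001 0.0004 0 0.5;0.518 -0.36 0.02 0.001 0.0004 0 0.5"}}

```text
t: 31.75
position: [444.7, 197.6, 163.9]
tool_rot: [0.68, 0.734, -0.0, -0.0]
contact_force: [-0.7, 0.2, 0.6]
finger_gap: 64.3
```

```bash
python3 - <<'E'
from h import *
s=st();C,s=shot('wrist','w27'); print(w2px(C,[445.5,196.8,52]))
import json; json.dump({k:np.asarray(v).tolist() for k,v in s.items()},open('s27.json','w'))
E
```

```text
t 31.75 pos [444.7 197.6 163.9] yaw -1.4944 tiltz [-6.e-04 -2.e-04 -1.e+00] F [-0.7  0.2  0.6] T [-0.08 -0.06 -0.01] gap 64.3 q [ 0.26 -0.    1.74 -0.    1.41  0.18]
[319.02031452 236.76899257]
```

View pics/w27.png

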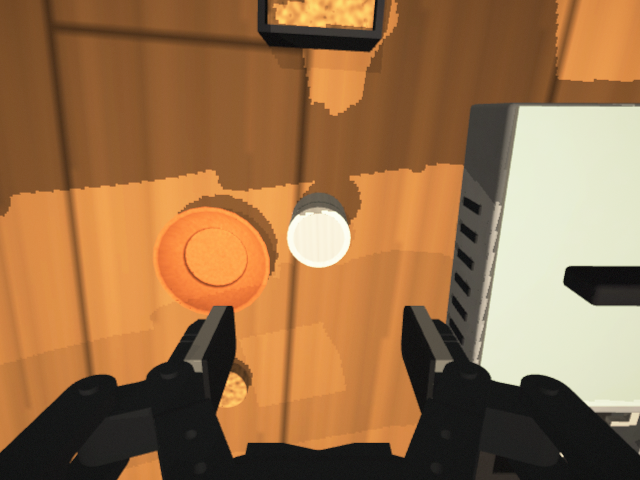

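```bash
python3 - <<'E'
from h import *
import json
s=json.load(open('s27.json')); s={k:np.array(v) for k,v in s.items()}; C=cam('wrist',s)
p=px2w(C,(319,237.5),52); print(p); st(); move([p[0]-.4,p[1]-.1,22.5],-1.4978)
E
```

```text
[445.52518872 196.29141783  52.        ]
t 31.80 pos [445.4 196.9 163.9] yaw -1.4956 tiltz [-5.e-04 -3.e-04 -1.e+00] F [-1.1 -0.1 -0.7] T [-0.04 -0.01 -0.03] gap 64.0 q [ 0.26  0.    1.74 -0.    1.41  0.18]
move -0.0012 -0.0004 0.2829 -0.0001 0.0000 0.0003 rows>=3.4
```

Call:
{"api": "apply_moves", "payload": {"series": "-0.0012 -0.0004 0.06 0 0 0 0.5;-0.0012 -0.0004 0.13 0 0 0 0.5;-0.0012 -0.0004 0.2 0 0 0 0.5;-0.0012 -0.0004 0.25 0 0 0 0.5;-0.0012 -0.0004 0.283 0 0 0 0.5;-0.0012 -0.0004 0.283 0 0 0 0.5;-0.0012 -0.0004 0.283 0 0 0 -0.3;-0.0012 -0.0004 0.283 0 0 0 -1;-0.0012 -0.0004 0.283 0 0 0 -1;-0.0012 -0.0004 0.283 0 0 0 -1"}}

```text
t: 32.63
position: [446.0, 196.2, 23.7]
tool_rot: [0.68, 0.733, 0.001, 0.001]
contact_force: [1.0, 0.1, 5.3]
finger_gap: 40.4
```

```bash
python3 - <<'E'
from h import *
st(); shot('wrist','w28',(220,270,420,420),4)
E
```

```text
t 32.63 pos [446.  196.2  23.7] yaw -1.4959 tiltz [ 1.6e-03  1.0e-04 -1.0e+00] F [1.  0.1 5.3] T [-0.11 -0.17  0.05] gap 40.4 q [ 0.26  0.14  1.9  -0.    1.1   0.18]
```

View pics/w28.png

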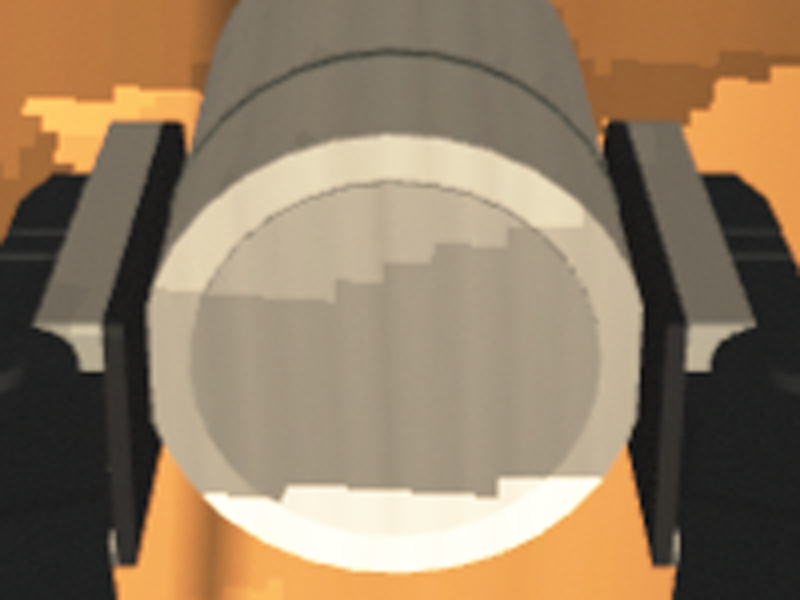

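Call:
{"api": "apply_moves", "payload": {"series": "0 0 -0.04 0 0 0 -1;0 0 -0.1 0 0 0 -1;0 0 -0.18 0 0 0 -1;0 0 -0.25 0 0 0 -1;0 0 -0.25 0 0 0 -1"}}

```text
t: 33.1
position: [448.2, 196.9, 156.0]
tool_rot: [0.68, 0.733, 0.005, 0.003]
contact_force: [0.5, 0.6, 0.2]
finger_gap: 40.5
```

```bash
python3 - <<'E'
from h import *
f=lambda u,v:tool((u/4+220,v/4+270),-28.3)
a,b=f(395,133),f(395,573); print((a+b)/2,a-b)
st(); 
t=OC-74.5*UY; print(t)
move([t[0],t[1],150],-1.4978)
E
```

```text
[  0.32724594   0.5036191  -28.3       ] [4.23568475e+01 2.58326348e-02 0.00000000e+00]
t 33.10 pos [448.2 196.9 156. ] yaw -1.4956 tiltz [ 0.0112  0.0026 -0.9999] F [0.5 0.6 0.2] T [-0.01 -0.05 -0.02] gap 40.5 q [ 0.26  0.    1.75 -0.    1.38  0.18]
[645.93367099 -97.60158289   0.        ]
move -0.6171 0.3499 0.0150 0.0018 -0.0003 0.0004 rows>=8.5
```

Call:
{"api": "apply_moves", "payload": {"series": "-0.6173 0.3499 0.015 0.0018 -0.0003 0.0003 -1;-0.6173 0.3499 0.015 0.0018 -0.0003 0.0003 -1;-0.6173 0.3499 0.015 0.0018 -0.0003 0.0003 -1;-0.6173 0.3499 0.015 0.0018 -0.0003 0.0003 -1;-0.6173 0.3499 0.015 0.0018 -0.0003 0.0003 -1;-0.6173 0.3499 0.015 0.0018 -0.0003 0.0003 -1;-0.6173 0.3499 0.015 0.0018 -0.0003 0.0003 -1;-0.6173 0.3499 0.015 0.0018 -0.0003 0.0003 -1;-0.6173 0.3499 0.015 0.0018 -0.0003 0.0003 -1;-0.6173 0.3499 0.015 0.0018 -0.0003 0.0003 -1"}}

```text
t: 33.93
position: [647.5, -101.9, 149.5]
tool_rot: [0.682, 0.731, -0.0, 0.0]
contact_force: [-0.2, -0.5, -0.9]
finger_gap: 40.8
```

```bash
python3 - <<'E'
from h import *
st(); move([645.9,-97.8,62],-1.4978)
E
```

```text
t 33.93 pos [ 647.5 -101.9  149.5] yaw -1.5008 tiltz [ 4.e-04 -1.e-03 -1.e+00] F [-0.2 -0.5 -0.9] T [0.03 0.   0.03] gap 40.8 q [-0.27  0.35  1.35 -0.    1.44 -0.34]
move 0.0086 -0.0028 0.1751 0.0000 0.0002 -0.0005 rows>=2.1
```

Call:
{"api": "apply_moves", "payload": {"series": "0.0086 -0.0028 0.03 0 0.0002 -0.0005 -1;0.0086 -0.0028 0.07 0 0.0002 -0.0005 -1;0.0086 -0.0028 0.12 0 0.0002 -0.0005 -1;0.0086 -0.0028 0.15 0 0.0002 -0.0005 -1;0.0086 -0.0028 0.168 0 0.0002 -0.0005 -1;0.0086 -0.0028 0.168 0 0.0002 -0.0005 -1;0.0086 -0.0028 0.168 0 0.0002 -0.0005 -1"}}

```text
t: 34.52
position: [646.0, -97.6, 66.2]
tool_rot: [0.681, 0.733, 0.0, 0.0]
contact_force: [1.3, -0.1, 0.2]
finger_gap: 40.1
```

```bash
python3 - <<'E'
from h import *
st(); shot('wrist','w29',(220,180,420,330),4);move([645.9,-97.8,50],-1.4978)
im=cv2.imread('pics/w29.png'); cv2.imwrite('pics/w29.png',np.clip(im*2.0,0,255).astype(np.uint8))
E
```

```text
t 34.52 pos [646.  -97.6  66.2] yaw -1.4973 tiltz [ 6.e-04  2.e-04 -1.e+00] F [ 1.3 -0.1  0.2] T [-0.01 -0.03  0.01] gap 40.1 q [-0.27  0.41  1.45  0.    1.28 -0.34]
move -0.0001 -0.0010 0.0336 0.0003 0.0000 0.0001 rows>=0.4
```

View pics/w29.png

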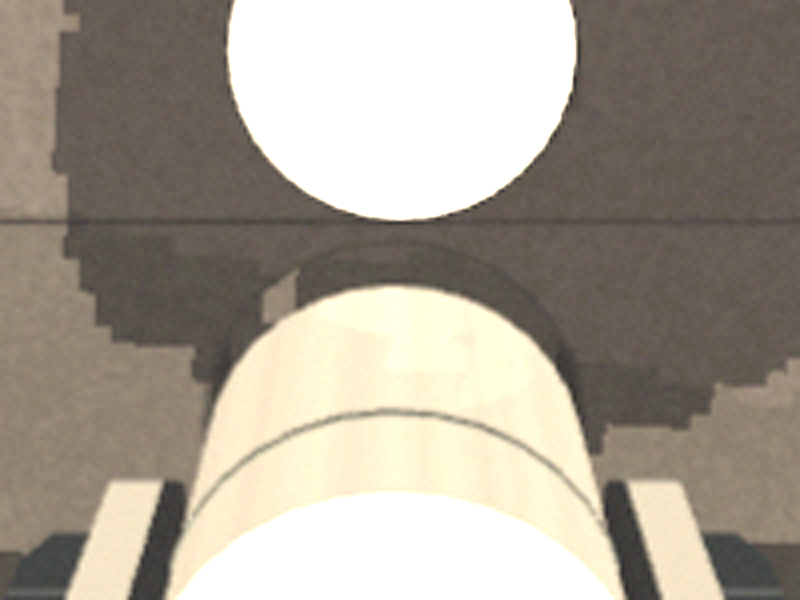

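Call:
{"api": "apply_moves", "payload": {"series": "0 -0.0008 0.006 0.0002 0 0 -1;0 -0.0008 0.012 0.0002 0 0 -1;0 -0.0008 0.018 0.0002 0 0 -1;0 -0.0008 0.024 0.0002 0 0 -1;0 -0.0008 0.029 0.0002 0 0 -1;0 -0.0008 0.034 0.0002 0 0 -1;0 -0.0008 0.034 0.0002 0 0 -1"}}

```text
t: 35.15
position: [645.7, -97.7, 49.2]
tool_rot: [0.681, 0.733, -0.0, -0.0]
contact_force: [0.0, 0.0, -1.3]
finger_gap: 40.8
```

```bash
python3 - <<'E'
from h import *
st();move([645.9,-97.7,38],-1.4978)
E
```

```text
t 35.15 pos [645.7 -97.7  49.2] yaw -1.4975 tiltz [-4.e-04  1.e-04 -1.e+00] F [ 0.   0.  -1.3] T [-0.02  0.    0.03] gap 40.8 q [-0.27  0.42  1.47 -0.    1.25 -0.34]
move -0.0001 0.0003 0.0223 -0.0001 -0.0000 0.0001 rows>=0.3
```

Call:
{"api": "apply_moves", "payload": {"series": "0 0.0002 0.005 0 0 0 -1;0 0.0002 0.01 0 0 0 -1;0 0.0002 0.015 0 0 0 -1;0 0.0002 0.02 0 0 0 -1;0 0.0002 0.025 0 0 0 -1;0 0.0002 0.029 0 0 0 -1;0 0.0002 0.033 0 0 0 -1;0 0.0002 0.033 0 0 0 -1"}}

```text
t: 35.82
position: [646.0, -97.7, 32.7]
tool_rot: [0.681, 0.733, 0.0, 0.0]
contact_force: [0.6, -0.2, 3.5]
finger_gap: 40.4
```

```bash
python3 - <<'E'
from h import *
st()
E
```

```text
t 35.82 pos [646.  -97.7  32.7] yaw -1.4975 tiltz [ 1.e-04 -0.e+00 -1.e+00] F [ 0.6 -0.2  3.5] T [-0.05 -0.18 -0.02] gap 40.4 q [-0.27  0.44  1.48 -0.    1.22 -0.34]
```

Call:
{"api": "apply_moves", "payload": {"series": "0 0 -0.001 0 0 0 0.25;0 0 -0.001 0 0 0 0.25;0 0 -0.001 0 0 0 0.25;0 0 -0.03 0 0 0 0.25;0 0 -0.07 0 0 0 0.25;0 0 -0.1 0 0 0 0.25;0 0 -0.1 0 0 0 -1;0 0 -0.1 0 0 0 -1;0 0 -0.1 0 0 0 -1;0 0 -0.1 0 0 0 -1"}}

```text
t: 36.65
position: [645.5, -97.6, 81.6]
tool_rot: [0.681, 0.733, -0.0, -0.001]
contact_force: [-0.4, -0.1, -0.8]
finger_gap: 5.0
```

```bash
python3 - <<'E'
from h import *
st();move([645.9,-97.7,61],-1.4978)
E
```

```text
t 36.65 pos [645.5 -97.6  81.6] yaw -1.4975 tiltz [-1.5e-03  4.0e-04 -1.0e+00] F [-0.4 -0.1 -0.8] T [0.04 0.01 0.01] gap 5.0 q [-0.27  0.4   1.44 -0.    1.31 -0.34]
move -0.0002 0.0009 0.0412 -0.0002 -0.0001 0.0000 rows>=0.5
```

Call:
{"api": "apply_moves", "payload": {"series": "0 0.0005 0.02 0 0 0 -1;0 0.0005 0.034 0 0 0 -1;0 0.0005 0.038 0 0 0 -1;0 0.0005 0.041 0 0 0 -1;0 0.0005 0.044 0 0 0 -1;0 0.0005 0.044 0 0 0 -1"}}

```text
t: 37.15
position: [645.9, -97.6, 61.1]
tool_rot: [0.681, 0.733, -0.0, -0.0]
contact_force: [-10.0, 3.1, 28.7]
finger_gap: 0.1
```

```bash
python3 - <<'E'
from h import *
st()
E
```

```text
t 37.15 pos [645.9 -97.6  61.1] yaw -1.4974 tiltz [-5.e-04  0.e+00 -1.e+00] F [-10.    3.1  28.7] T [ 0.37  1.73 -0.02] gap 0.1 q [-0.27  0.41  1.46 -0.    1.27 -0.34]
```

Call:
{"api": "apply_moves", "payload": {"series": "0 0 -0.03 0 0 0 -1;0 0 -0.1 0 0 0 -1;0 0 -0.18 0 0 0 -1;0.05 0 -0.24 0 0 0 0;0.1 0 -0.24 0 0 0 0;0.14 0 -0.24 0 0 0 0;0.14 0 -0.24 0 0 0 0;0.14 0 -0.24 0 0 0 0"}}

```text
t: 37.82
position: [640.6, -26.9, 180.1]
tool_rot: [0.68, 0.733, -0.0, -0.001]
contact_force: [0.4, -0.2, -0.0]
finger_gap: 42.5
```

```bash
python3 - <<'E'
from h import *
st(); shot('wrist','w30'); move([624.6,191.3,190],.0745)
E
```

```text
t 37.82 pos [640.6 -26.9 180.1] yaw -1.4957 tiltz [-1.5e-03  1.0e-04 -1.0e+00] F [ 0.4 -0.2 -0. ] T [-0.03 -0.    0.05] gap 42.5 q [-0.16  0.31  1.35 -0.    1.49 -0.24]
move 0.4393 0.0003 -0.0198 -0.0002 -0.0002 -0.2501 rows>=12.6
```

View pics/w30.png

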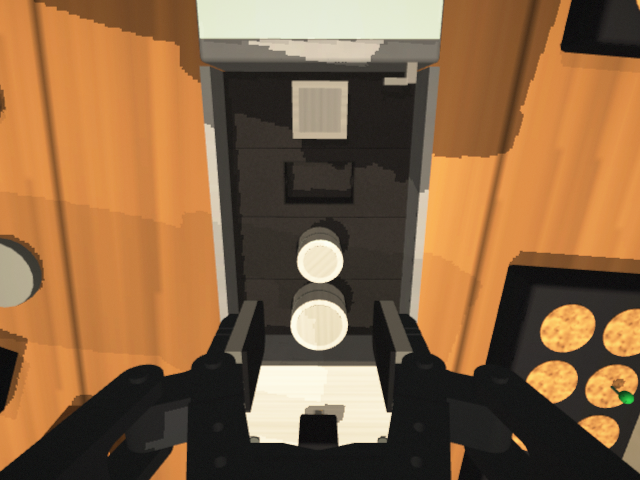

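Call:
{"api": "apply_moves", "payload": {"series": "0.439 0 -0.02 0 0 -0.25 0;0.439 0 -0.02 0 0 -0.25 0;0.439 0 -0.02 0 0 -0.25 0;0.439 0 -0.02 0 0 -0.25 0;0.439 0 -0.02 0 0 -0.25 0;0.439 0 -0.02 0 0 -0.25 0;0.439 0 -0.02 0 0 -0.25 0;0.439 0 -0.02 0 0 -0.25 0;0.439 0 -0.02 0 0 -0.25 0;0.439 0 -0.02 0 0 -0.25 0"}}

```text
t: 38.7
position: [624.7, 190.3, 189.2]
tool_rot: [0.121, 0.993, -0.0, -0.001]
contact_force: [0.0, 0.2, -0.1]
finger_gap: 42.7
```

```bash
python3 - <<'E'
from h import *
st(); move([624.6,191.3,190],.0735)
E
```

```text
t 38.70 pos [624.7 190.3 189.2] yaw -0.2419 tiltz [-2.6e-03 -3.0e-04 -1.0e+00] F [ 0.   0.2 -0.1] T [ 0.01 -0.04  0.01] gap 42.7 q [ 0.18  0.33  1.3   0.    1.51 -1.15]
move 0.0007 0.0019 -0.0017 -0.0001 -0.0004 -0.0502 rows>=2.5
```

Call:
{"api": "apply_moves", "payload": {"series": "0.0007 0.0019 0 0 -0.0004 -0.0502 0;0.0007 0.0019 0 0 -0.0004 -0.0502 0;0.0007 0.0019 0 0 -0.0004 -0.0502 0;0.0007 0.0019 0 0 -0.0004 -0.0502 0;0.0007 0.0019 0 0 -0.0004 -0.0502 0"}}

```text
t: 39.12
position: [624.8, 190.5, 188.5]
tool_rot: [-0.035, 0.999, -0.0, -0.0]
contact_force: [0.3, -0.4, -0.8]
finger_gap: 42.9
```

```bash
python3 - <<'E'
from h import *
st(); shot('wrist','w31'); move([624.8,191.1,79],.0735)
E
```

```text
t 39.12 pos [624.8 190.5 188.5] yaw 0.0700 tiltz [-9.e-04 -8.e-04 -1.e+00] F [ 0.3 -0.4 -0.8] T [-0.   -0.01 -0.02] gap 42.9 q [ 0.18  0.33  1.3  -0.    1.51 -1.46]
move -0.0002 0.0009 0.2193 -0.0001 -0.0001 -0.0006 rows>=2.6
```

View pics/w31.png

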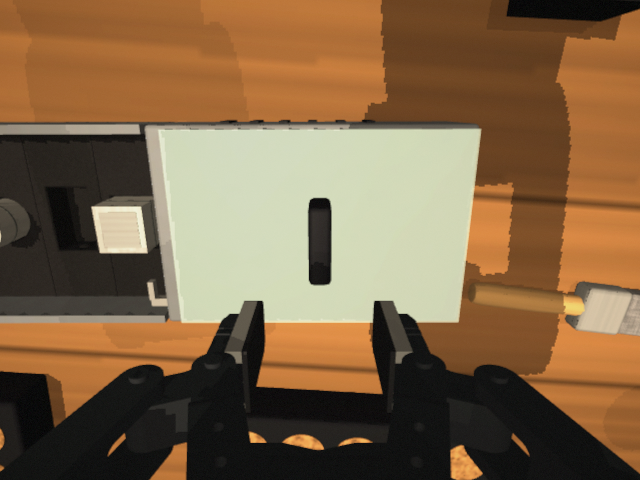

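Call:
{"api": "apply_moves", "payload": {"series": "0 0.0009 0.06 0 0 -0.0006 0;0 0.0009 0.12 0 0 -0.0006 0;0 0.0009 0.17 0 0 -0.0006 0;0 0.0009 0.21 0 0 -0.0006 0;0 0.0009 0.219 0 0 -0.0006 0;0 0.0009 0.219 0 0 -0.0006 -1;0 0.0009 0.219 0 0 -0.0006 -1;0 0.0009 0.219 0 0 -0.0006 -1;0 0.0009 0.219 0 0 -0.0006 -1;0 0.0009 0.219 0 0 -0.0006 -1"}}

```text
t: 40.0
position: [625.4, 191.1, 80.8]
tool_rot: [-0.037, 0.999, -0.0, 0.001]
contact_force: [-1.3, -0.4, 7.3]
finger_gap: 12.6
```

```bash
python3 - <<'E'
from h import *
s=st(); y=.073; p=s['position'].copy(); p[2]=77.5; move(p-np.array([-np.sin(y),np.cos(y),0])*215,.0735)
E
```

```text
t 40.00 pos [625.4 191.1  80.8] yaw 0.0733 tiltz [ 1.7e-03 -4.0e-04 -1.0e+00] F [-1.3 -0.4  7.3] T [-0.21  0.13 -0.02] gap 12.6 q [ 0.18  0.4   1.44 -0.    1.31 -1.46]
move 0.0001 -0.4300 0.0068 -0.0001 0.0003 -0.0000 rows>=5.2
```

Call:
{"api": "apply_moves", "payload": {"series": "0 -0.02 -0.001 0 0 0 -1;0 -0.06 -0.001 0 0 0 -1;0 -0.1 -0.001 0 0 0 -1;0 -0.14 -0.001 0 0 0 -1;0 -0.18 -0.001 0 0 0 -1;0 -0.22 -0.001 0 0 0 -1;0 -0.26 -0.001 0 0 0 -1;0 -0.3 -0.001 0 0 0 -1;0 -0.34 -0.001 0 0 0 -1;0 -0.38 -0.001 0 0 0 -1"}}

```text
t: 40.83
position: [639.1, 0.8, 81.0]
tool_rot: [-0.037, 0.999, 0.0, 0.001]
contact_force: [6.6, 3.1, -12.2]
finger_gap: 12.5
```

```bash
python3 - <<'E'
from h import *
s=st(); move([640.3,-23.6,80.5],.0735)
E
```

```text
t 40.83 pos [639.1   0.8  81. ] yaw 0.0731 tiltz [ 1.3e-03  2.0e-04 -1.0e+00] F [  6.6   3.1 -12.2] T [ 0.36 -0.82  0.02] gap 12.5 q [-0.12  0.37  1.48  0.    1.3  -1.76]
move 0.0012 -0.0488 0.0009 0.0000 0.0002 -0.0001 rows>=0.6
```

Call:
{"api": "apply_moves", "payload": {"series": "0 -0.015 0.001 0 0 0 -1;0 -0.03 0.001 0 0 0 -1;0 -0.042 0.001 0 0 0 -1;0 -0.048 0.001 0 0 0 -1;0 -0.051 0.001 0 0 0 -1;0 -0.053 0.001 0 0 0 -1;0 -0.053 0.001 0 0 0 -1"}}

```text
t: 41.42
position: [640.9, -23.3, 80.9]
tool_rot: [-0.037, 0.999, 0.001, 0.001]
contact_force: [-2.3, 13.5, 3.1]
finger_gap: 12.6
```

```bash
python3 - <<'E'
from h import *
s=st()
E
```

```text
t 41.42 pos [640.9 -23.3  80.9] yaw 0.0744 tiltz [ 0.0012  0.003  -1.    ] F [-2.3 13.5  3.1] T [ 2.18  0.49 -0.09] gap 12.6 q [-0.16  0.37  1.47  0.    1.3  -1.8 ]
```

Call:
{"api": "apply_moves", "payload": {"series": "0 0.0005 0 0 0 0 -0.3;0 0.0005 0 0 0 0 0;0 0.0005 0 0 0 0 0;0 0.0005 -0.05 0 0 0 0;0 0.0005 -0.1 0 0 0 0;0 0.0005 -0.18 0 0 0 0;0 0.0005 -0.22 0 0 0 0;0 -0.1 -0.22 0 0 0 0;0 -0.2 -0.22 0 0 0 0;0 -0.2 -0.22 0 0 0 0"}}

```text
t: 42.25
position: [648.3, -127.5, 191.0]
tool_rot: [-0.036, 0.999, 0.001, 0.001]
contact_force: [0.3, -1.2, 0.8]
finger_gap: 43.0
```

```bash
python3 - <<'E'
from h import *
s=st(); move([651.6,-172.9,180],.15)
E
```

```text
t 42.25 pos [ 648.3 -127.5  191. ] yaw 0.0728 tiltz [ 0.002   0.0012 -1.    ] F [ 0.3 -1.2  0.8] T [-0.01  0.03  0.01] gap 43.0 q [-0.31  0.34  1.28  0.    1.52 -1.96]
move 0.0001 -0.0911 0.0219 0.0002 0.0003 -0.0123 rows>=1.1
```

Call:
{"api": "apply_moves", "payload": {"series": "0 -0.0911 0.022 0 0.0003 -0.0123 0;0 -0.0911 0.022 0 0.0003 -0.0123 0;0 -0.0911 0.022 0 0.0003 -0.0123 0;0 -0.0911 0.022 0 0.0003 -0.0123 0;0 -0.0911 0.022 0 0.0003 -0.0123 0"}}

```text
t: 42.67
position: [651.7, -172.0, 180.1]
tool_rot: [-0.075, 0.997, 0.001, 0.0]
contact_force: [-0.2, -0.8, 0.2]
finger_gap: 42.9
```

```bash
python3 - <<'E'
from h import *
s=st(); C,s=shot('wrist','w32'); print(w2px(C,[651.7,-173,102]))
im=cv2.imread('pics/w32.png');cv2.imwrite('pics/w32c.png',cv2.resize(im[170:310,250:390],None,fx=4,fy=4,interpolation=cv2.INTER_CUBIC))
E
```

```text
t 42.67 pos [ 651.7 -172.   180.1] yaw 0.1500 tiltz [ 3.0e-04  1.2e-03 -1.0e+00] F [-0.2 -0.8  0.2] T [-0.    0.    0.03] gap 42.9 q [-0.37  0.38  1.26  0.    1.51 -2.09]
[315.92038732 251.47990587]
```

View pics/w32.png

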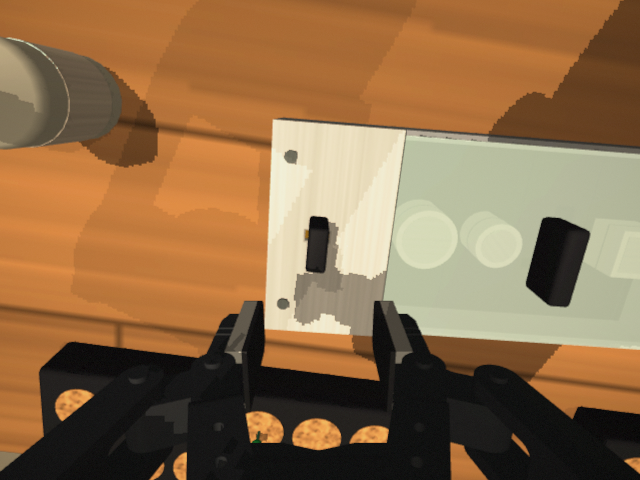

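View pics/w32c.png

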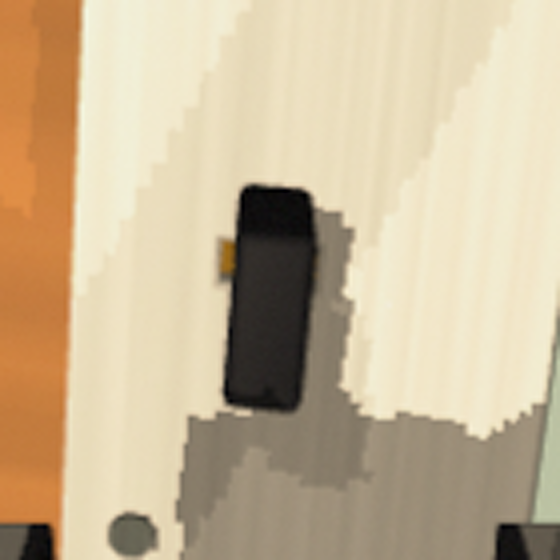

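```bash
python3 - <<'E'
from h import *
s=st(); C=cam('wrist',s); f=lambda u,v:px2w(C,(u/4+250,v/4+170),102)
P=[f(*k) for k in((237,238),(315,243),(300,409),(224,403))]
print(np.round(P,1),np.mean(P,0))
for i,j in((3,0),(2,1)):
  d=P[j]-P[i]; print('edge dir', np.arctan2(d[1],d[0]))
E
```

```text
t 42.72 pos [ 651.8 -171.7  180.3] yaw 0.1507 tiltz [ 5.0e-04  1.1e-03 -1.0e+00] F [0.1 0.1 0.4] T [-0.05 -0.03 -0.01] gap 42.7 q [-0.37  0.38  1.26  0.    1.51 -2.09]
[[ 639.2 -178.4  102. ]
 [ 638.3 -167.3  102. ]
 [ 663.9 -165.5  102. ]
 [ 664.7 -176.7  102. ]] [ 651.51977787 -171.98038137  102.        ]
edge dir -3.074247724916831
edge dir -3.0703201607182975
```

```bash
python3 - <<'E'
from h import *
move([651.5,-172.6,77.8],.069)
E
```

```text
move 0.0009 -0.0019 0.2050 0.0002 0.0001 0.0130 rows>=2.5
```

Call:
{"api": "apply_moves", "payload": {"series": "0.0009 -0.0019 0.04 0 0 0.013 0;0.0009 -0.0019 0.09 0 0 0.013 0;0.0009 -0.0019 0.14 0 0 0.013 0;0.0009 -0.0019 0.185 0 0 0.013 0;0.0009 -0.0019 0.203 0 0 0.013 0;0.0009 -0.0019 0.203 0 0 0.013 0;0.0009 -0.0019 0.203 0 0 0.013 -1;0.0009 -0.0019 0.203 0 0 0.013 -1;0.0009 -0.0019 0.203 0 0 0.013 -1;0.0009 -0.0019 0.203 0 0 0.013 -1"}}

```text
t: 43.55
position: [652.4, -172.7, 80.9]
tool_rot: [-0.035, 0.999, 0.0, 0.002]
contact_force: [-0.2, 1.2, 7.0]
finger_gap: 10.9
```

```bash
python3 - <<'E'
from h import *
st(); shot('wrist','w33',(220,250,420,400),4)
E
```

```text
t 43.55 pos [ 652.4 -172.7   80.9] yaw 0.0690 tiltz [ 3.2e-03  2.0e-04 -1.0e+00] F [-0.2  1.2  7. ] T [0.31 0.1  0.03] gap 10.9 q [-0.37  0.44  1.38  0.    1.32 -2.01]
```

View pics/w33.png

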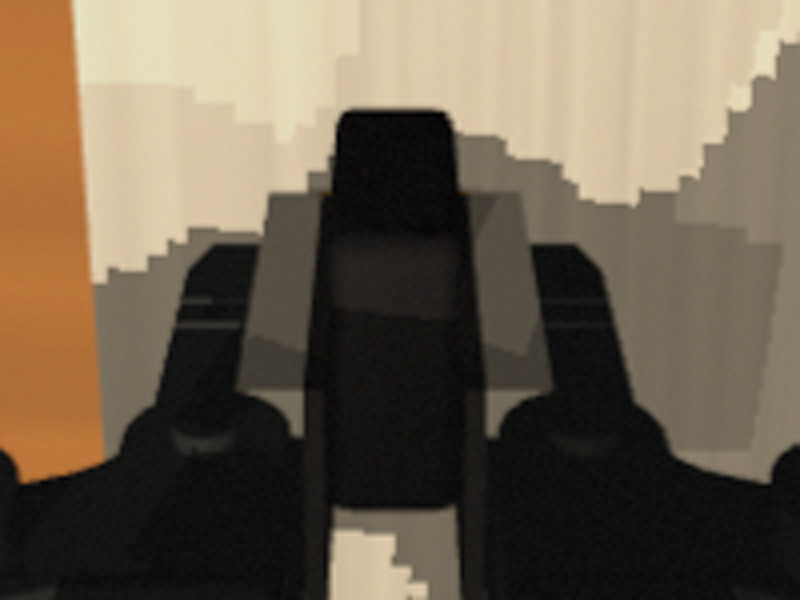

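Call:
{"api": "apply_moves", "payload": {"series": "0.0005 0 0.0005 0.0005 0 0.013 -1;0.0005 0 0.0005 0.0005 0 0.026 -1;0.0005 0 0.0005 0.0005 0 0.039 -1;0.0005 0 0.0005 0.0005 0 0.052 -1;0.0005 0 0.0005 0.0005 0 0.065 -1;0.0005 0 0.0005 0.0005 0 0.078 -1;0.0005 0 0.0005 0.0005 0 0.091 -1;0.0005 0 0.0005 0.0005 0 0.104 -1;0.0005 0 0.0005 0.0005 0 0.117 -1;0.0005 0 0.0005 0.0005 0 0.13 -1"}}

```text
t: 44.43
position: [652.2, -173.4, 81.9]
tool_rot: [0.367, 0.93, -0.001, 0.002]
contact_force: [-2.6, -3.3, -0.1]
finger_gap: 10.7
```

```bash
python3 - <<'E'
from h import *
st(); move([651.9,-172.9,80.5],-1.4978)
E
```

```text
t 44.43 pos [ 652.2 -173.4   81.9] yaw -0.7521 tiltz [ 0.0031 -0.0039 -1.    ] F [-2.6 -3.3 -0.1] T [-0.63  0.56  0.11] gap 10.7 q [-0.37  0.44  1.38 -0.    1.32 -1.19]
move 0.0011 0.0002 0.0027 0.0002 0.0008 0.1187 rows>=6.0
```

Call:
{"api": "apply_moves", "payload": {"series": "0.0011 0 0.001 0.0002 0.0008 0.013 -1;0.0011 0 0.001 0.0002 0.0008 0.026 -1;0.0011 0 0.001 0.0002 0.0008 0.039 -1;0.0011 0 0.001 0.0002 0.0008 0.052 -1;0.0011 0 0.001 0.0002 0.0008 0.065 -1;0.0011 0 0.001 0.0002 0.0008 0.078 -1;0.0011 0 0.001 0.0002 0.0008 0.091 -1;0.0011 0 0.001 0.0002 0.0008 0.104 -1;0.0011 0 0.001 0.0002 0.0008 0.117 -1;0.0011 0 0.001 0.0002 0.0008 0.12 -1"}}

```text
t: 45.27
position: [651.6, -173.6, 82.2]
tool_rot: [0.686, 0.728, -0.0, 0.0]
contact_force: [-4.5, -3.5, -1.8]
finger_gap: 11.0
```

```bash
python3 - <<'E'
from h import *
st(); move([651.9,-172.9,80.5],-1.4978);shot('wrist','w34')
E
```

```text
t 45.27 pos [ 651.6 -173.6   82.2] yaw -1.5117 tiltz [-3.0e-04 -1.1e-03 -1.0e+00] F [-4.5 -3.5 -1.8] T [-0.68  0.84  0.06] gap 11.0 q [-0.37  0.44  1.38 -0.    1.33 -0.43]
move 0.0014 0.0008 0.0034 -0.0001 0.0002 -0.0022 rows>=0.1
```

View pics/w34.png

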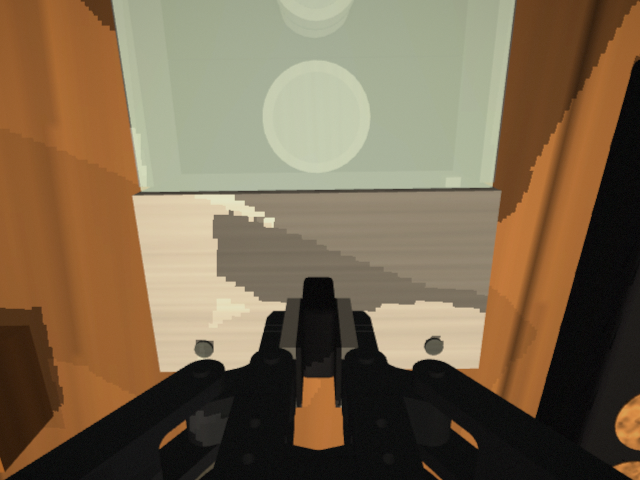

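Call:
{"api": "apply_moves", "payload": {"series": "0.0014 0.0008 0.002 0 0 0.006 -1;0.0014 0.0008 0.002 0 0 0.012 -1;0.0014 0.0008 0.002 0 0 0.018 -1;0.0014 0.0008 0.002 0 0 0.022 -1;0.0014 0.0008 0.002 0 0 0.022 -1"}}

```text
t: 45.73
position: [651.6, -173.6, 82.1]
tool_rot: [0.735, 0.678, -0.001, 0.001]
contact_force: [-6.3, -3.9, 0.6]
finger_gap: 10.7
```

```bash
python3 - <<'E'
from h import *
st(); move([651.9,-172.9,80.5],-1.4978)
E
```

```text
t 45.73 pos [ 651.6 -173.6   82.1] yaw -1.6505 tiltz [-6.0e-04 -2.2e-03 -1.0e+00] F [-6.3 -3.9  0.6] T [-0.74  1.19  0.08] gap 10.7 q [-0.37  0.44  1.38 -0.    1.33 -0.29]
move 0.0014 0.0006 0.0033 -0.0001 0.0004 -0.0243 rows>=1.2
```

Call:
{"api": "apply_moves", "payload": {"series": "0 0 0.001 0 0 0.004 -1;0 0 0.001 0 0 0.008 -1;0 0 0.001 0 0 0.01 -1;0 0 0.001 0 0 0.01 -1"}}

```text
t: 46.07
position: [651.4, -173.7, 82.2]
tool_rot: [0.756, 0.655, -0.001, 0.001]
contact_force: [-5.7, -0.7, -0.7]
finger_gap: 10.8
```

```bash
python3 - <<'E'
from h import *
st(); move([651.7,-173.5,82.5],-1.4978); shot('wrist','w35',(220,250,420,400),4)
E
```

```text
t 46.07 pos [ 651.4 -173.7   82.2] yaw -1.7138 tiltz [-9.0e-04 -2.6e-03 -1.0e+00] F [-5.7 -0.7 -0.7] T [-0.19  0.97  0.11] gap 10.8 q [-0.37  0.44  1.38 -0.    1.33 -0.23]
move 0.0005 0.0006 -0.0006 -0.0001 0.0004 -0.0344 rows>=1.7
```

View pics/w35.png

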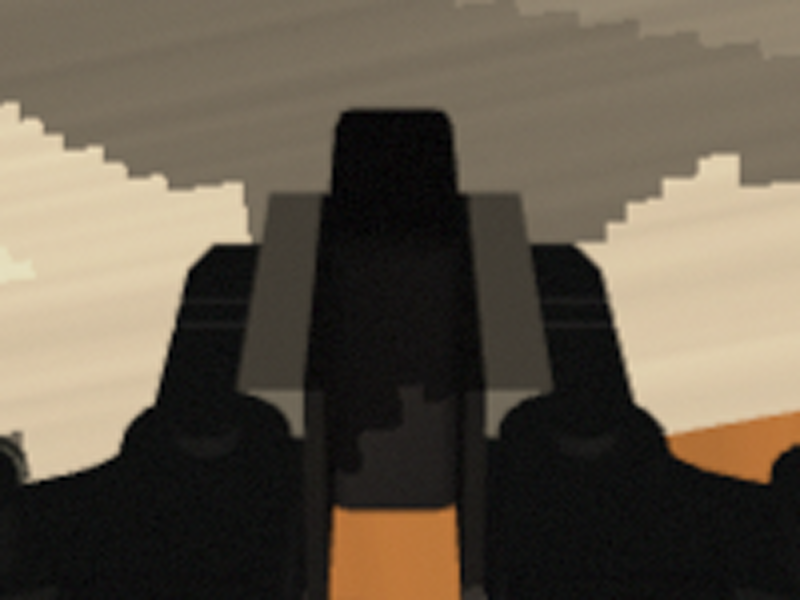

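Call:
{"api": "apply_moves", "payload": {"series": "0 0 0 0 0 0.005 -1;0 0 0 0 0 0.01 -1;0 0 0 0 0 0.01 -1;0 0 0 0 0 0.01 -1"}}

```text
t: 46.45
position: [651.3, -173.7, 82.2]
tool_rot: [0.775, 0.632, -0.001, 0.001]
contact_force: [-5.0, -1.5, -3.0]
finger_gap: 10.6
```

```bash
python3 - <<'E'
from h import *
st(); move([651.6,-173.6,82.3],-1.4978)
E
```

```text
t 46.45 pos [ 651.3 -173.7   82.2] yaw -1.7742 tiltz [-0.0011 -0.0026 -1.    ] F [-5.  -1.5 -3. ] T [-0.14  0.82  0.32] gap 10.6 q [-0.37  0.44  1.38 -0.    1.33 -0.17]
move 0.0004 0.0006 -0.0001 -0.0001 0.0004 -0.0440 rows>=2.2
```

Call:
{"api": "apply_moves", "payload": {"series": "0.0002 0.0006 0 0 0.0004 -0.012 -1;0.0002 0.0006 0 0 0.0004 -0.024 -1;0.0002 0.0006 0 0 0.0004 -0.036 -1;0.0002 0.0006 0 0 0.0004 -0.044 -1;0.0002 0.0006 0 0 0.0004 -0.044 -1"}}

```text
t: 46.87
position: [652.2, -173.7, 82.8]
tool_rot: [0.679, 0.734, 0.0, 0.0]
contact_force: [-1.0, 0.0, 0.2]
finger_gap: 11.1
```

```bash
python3 - <<'E'
from h import *
st()
E
```

```text
t 46.87 pos [ 652.2 -173.7   82.8] yaw -1.4937 tiltz [ 6.e-04 -4.e-04 -1.e+00] F [-1.   0.   0.2] T [ 0.03  0.01 -0.04] gap 11.1 q [-0.37  0.44  1.38 -0.    1.33 -0.45]
```

Call:
{"api": "apply_moves", "payload": {"series": "0 0 -0.004 0 0 0.0005 -1;0 0 -0.01 0 0 0.0005 -1;0 0 -0.016 0 0 0.0005 -1;0 0 -0.02 0 0 0.0005 -1;0 0 -0.02 0 0 0.0005 -1"}}

```text
t: 47.28
position: [652.4, -173.8, 93.6]
tool_rot: [0.681, 0.733, 0.0, 0.001]
contact_force: [-0.2, -1.0, 1.0]
finger_gap: 10.7
```

```bash
python3 - <<'E'
from h import *
st();shot('wrist','w36',(220,200,420,350),4)
E
```

```text
t 47.28 pos [ 652.4 -173.8   93.6] yaw -1.4973 tiltz [ 1.4e-03 -7.0e-04 -1.0e+00] F [-0.2 -1.   1. ] T [ 0.02 -0.04 -0.02] gap 10.7 q [-0.37  0.43  1.36 -0.    1.35 -0.45]
```

View pics/w36.png

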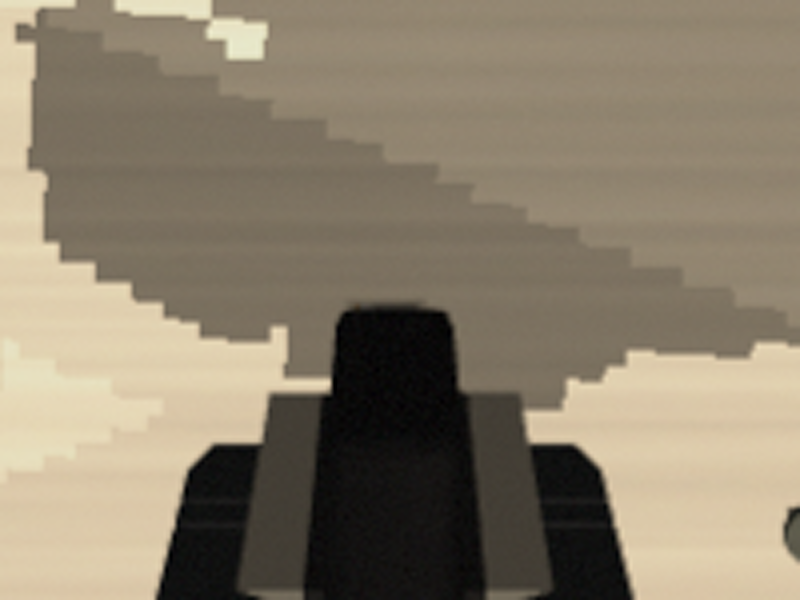

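Call:
{"api": "apply_moves", "payload": {"series": "0 0 -0.01 0 0 0 -1;0 0 -0.02 0 0 0 -1;0 0 -0.04 0 0 0 -1;0 0 -0.08 0 0 0 -1;0 0 -0.14 0 0 0 -1;0 0 -0.2 0 0 0 -1;0 0 -0.22 0 0 0 -1;0 0 -0.22 0 0 0 -1"}}

```text
t: 48.0
position: [653.2, -174.0, 207.7]
tool_rot: [0.681, 0.733, 0.001, 0.003]
contact_force: [0.0, -0.9, -0.5]
finger_gap: 10.8
```

```bash
python3 - <<'E'
from h import *
st();shot('wrist','w37');move([446.8,-272.1,176],-1.4978)
im=cv2.imread('pics/w37.png');cv2.imwrite('pics/w37c.png',cv2.resize(im[180:310,260:380],None,fx=4.5,fy=4.5,interpolation=cv2.INTER_CUBIC))
E
```

```text
t 48.00 pos [ 653.2 -174.   207.7] yaw -1.4972 tiltz [ 0.0067 -0.0027 -1.    ] F [ 0.  -0.9 -0.5] T [-0.01  0.04  0.02] gap 10.8 q [-0.37  0.37  1.22 -0.    1.55 -0.45]
move -0.1657 -0.4252 0.0568 0.0006 0.0003 0.0001 rows>=5.5
```

View pics/w37.png

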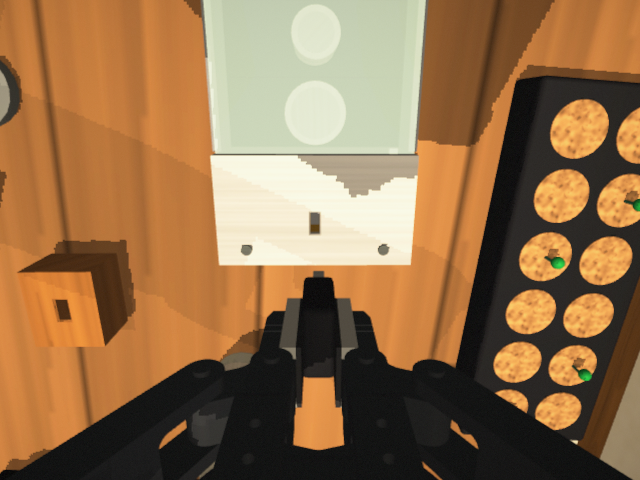

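View pics/w37c.png

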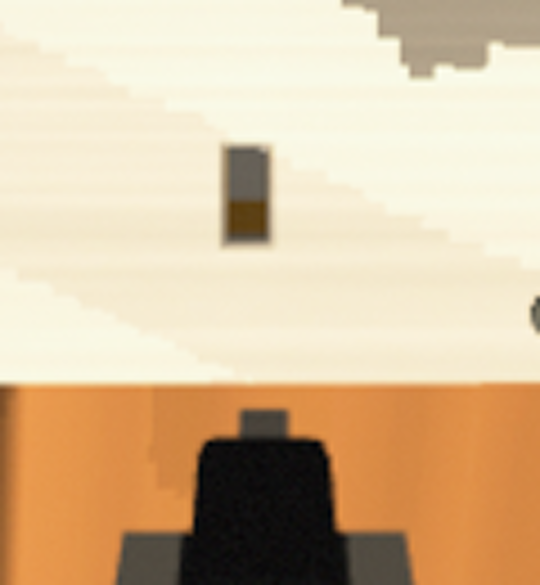

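Call:
{"api": "apply_moves", "payload": {"series": "-0.1657 -0.4254 0.0568 0.0006 0.0003 0 -1;-0.1657 -0.4254 0.0568 0.0006 0.0003 0 -1;-0.1657 -0.4254 0.0568 0.0006 0.0003 0 -1;-0.1657 -0.4254 0.0568 0.0006 0.0003 0 -1;-0.1657 -0.4254 0.0568 0.0006 0.0003 0 -1;-0.1657 -0.4254 0.0568 0.0006 0.0003 0 -1;-0.1657 -0.4254 0.0568 0.0006 0.0003 0 -1;-0.1657 -0.4254 0.0568 0.0006 0.0003 0 -1;-0.1657 -0.4254 0.0568 0.0006 0.0003 0 -1"}}

```text
t: 48.8
position: [446.9, -271.9, 175.5]
tool_rot: [0.681, 0.733, 0.0, -0.0]
contact_force: [0.4, -0.5, -0.9]
finger_gap: 10.6
```

```bash
python3 - <<'E'
from h import *
st();move([446.6,-272.1,87],-1.4978)
E
```

```text
t 48.80 pos [ 446.9 -271.9  175.5] yaw -1.4975 tiltz [-3.e-04  6.e-04 -1.e+00] F [ 0.4 -0.5 -0.9] T [-0.   -0.01 -0.  ] gap 10.6 q [-0.69  0.07  1.64  0.    1.43 -0.77]
move -0.0005 -0.0006 0.1771 -0.0000 -0.0001 0.0000 rows>=2.1
```

Call:
{"api": "apply_moves", "payload": {"series": "-0.0005 -0.0006 0.05 0 0 0 -1;-0.0005 -0.0006 0.1 0 0 0 -1;-0.0005 -0.0006 0.15 0 0 0 -1;-0.0005 -0.0006 0.175 0 0 0 -1;-0.0005 -0.0006 0.177 0 0 0 -1;-0.0005 -0.0006 0.177 0 0 0 -1"}}

```text
t: 49.3
position: [447.1, -271.4, 86.5]
tool_rot: [0.68, 0.733, 0.0, -0.001]
contact_force: [-0.3, 0.4, -0.4]
finger_gap: 10.8
```

```bash
python3 - <<'E'
from h import *
st();shot('wrist','w38',(220,200,420,350),4);move([446.6,-272.1,75],-1.4978)
E
```

```text
t 49.30 pos [ 447.1 -271.4   86.5] yaw -1.4963 tiltz [-0.0015  0.0017 -1.    ] F [-0.3  0.4 -0.4] T [-0.03 -0.08  0.01] gap 10.8 q [-0.69  0.14  1.75  0.    1.25 -0.77]
move -0.0003 -0.0016 0.0249 -0.0000 -0.0001 0.0002 rows>=0.3
```

View pics/w38.png

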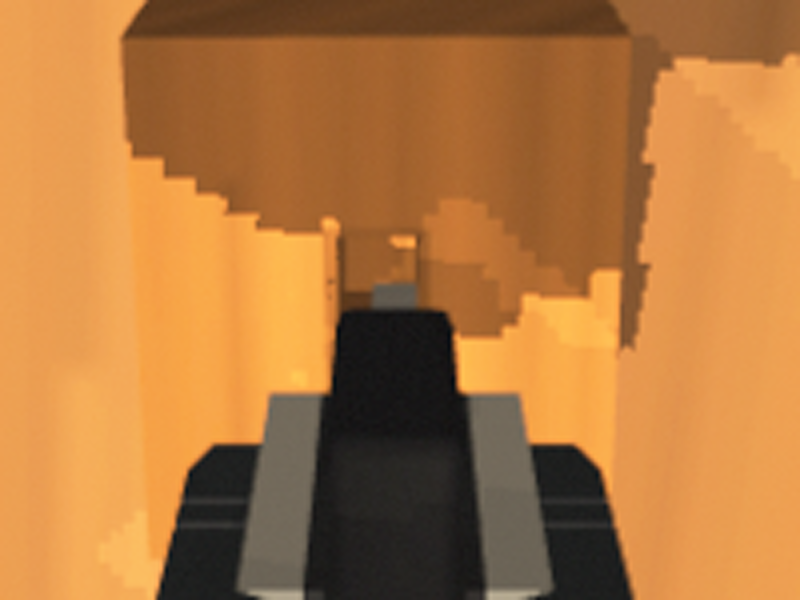

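```bash
python3 - <<'E'
from h import *
g=lambda u,v:(u/4+220,v/4+200)
print('slot',tool(g(337,233),41.5),tool(g(418,233),41.5)); print('bit',tool(g(373,285),34.4),tool(g(417,285),34.4))
E
```

```text
slot [10.42894663 -6.49879867 41.5       ] [10.41942517  3.39439195 41.5       ]
bit [ 6.50436742 -2.03628032 34.4       ] [ 6.49939174  3.18624279 34.4       ]
```

Call:
{"api": "apply_moves", "payload": {"series": "0 -0.0042 0 0 0 0.0002 -1;0 -0.0042 0.004 0 0 0.0002 -1;0 -0.0042 0.009 0 0 0.0002 -1;0 -0.0042 0.014 0 0 0.0002 -1;0 -0.0042 0.019 0 0 0.0002 -1;0 -0.0042 0.024 0 0 0.0002 -1;0 -0.0042 0.024 0 0 0.0002 -1"}}

```text
t: 49.93
position: [445.1, -271.9, 74.9]
tool_rot: [0.681, 0.732, 0.0, -0.001]
contact_force: [-0.1, -0.9, -0.7]
finger_gap: 10.6
```

```bash
python3 - <<'E'
from h import *
st()
E
```

```text
t 49.93 pos [ 445.1 -271.9   74.9] yaw -1.4978 tiltz [-8.0e-04  1.1e-03 -1.0e+00] F [-0.1 -0.9 -0.7] T [-0.01 -0.01 -0.04] gap 10.6 q [-0.7   0.15  1.77  0.    1.23 -0.77]
```

Toe is in the slot with no force; lower to the seat.

Call:
{"api": "apply_moves", "payload": {"series": "0 0 0.006 0 0 0 -1;0 0 0.012 0 0 0 -1;0 0 0.018 0 0 0 -1;0 0 0.024 0 0 0 -1;0 0 0.03 0 0 0 -1;0 0 0.036 0 0 0 -1;0 0 0.039 0 0 0 -1;0 0 0.041 0 0 0 -1;0 0 0.041 0 0 0 -1"}}

```text
t: 50.68
position: [445.0, -271.8, 54.2]
tool_rot: [0.681, 0.732, 0.0, -0.001]
contact_force: [-0.2, -0.8, 0.5]
finger_gap: 10.7
```

```bash
python3 - <<'E'
from h import *
st()
E
```

```text
t 50.68 pos [ 445.  -271.8   54.2] yaw -1.4979 tiltz [-0.001   0.0013 -1.    ] F [-0.2 -0.8  0.5] T [-0.01 -0.01 -0.01] gap 10.7 q [-0.7   0.17  1.79  0.    1.18 -0.77]
```

Call:
{"api": "apply_moves", "payload": {"series": "0 0 0.002 0 0 0 -1;0 0 0.004 0 0 0 -1;0 0 0.006 0 0 0 -1;0 0 0.006 0 0 0 -1"}}

```text
t: 51.02
position: [445.3, -272.0, 53.6]
tool_rot: [0.681, 0.733, 0.0, -0.0]
contact_force: [-13.2, 9.1, 38.4]
finger_gap: 10.5
```

```bash
python3 - <<'E'
from h import *
st()
E
```

```text
t 51.02 pos [ 445.3 -272.    53.6] yaw -1.4976 tiltz [ 0.e+00  2.e-04 -1.e+00] F [-13.2   9.1  38.4] T [1.72 2.36 0.03] gap 10.5 q [-0.7   0.17  1.79  0.    1.18 -0.77]
```

Call:
{"api": "apply_moves", "payload": {"series": "0 0 0 0 0 0 -1;0 0 0.0005 0 0 0 -1;0 0 0.0005 0 0 0 -0.5;0 0 0.0005 0 0 0 0;0 0 0.0005 0 0 0 0;0 0 0 0 0 0 0"}}

```text
t: 51.52
position: [445.2, -272.0, 53.4]
tool_rot: [0.681, 0.732, 0.0, -0.0]
contact_force: [0.7, 0.5, -0.7]
finger_gap: 42.8
```

```bash
python3 - <<'E'
from h import *
st();shot('wrist','w39')
E
```

```text
t 51.52 pos [ 445.2 -272.    53.4] yaw -1.4976 tiltz [-3.e-04  4.e-04 -1.e+00] F [ 0.7  0.5 -0.7] T [ 0.01 -0.03 -0.01] gap 42.8 q [-0.7   0.17  1.79  0.    1.18 -0.77]
```

View pics/w39.png

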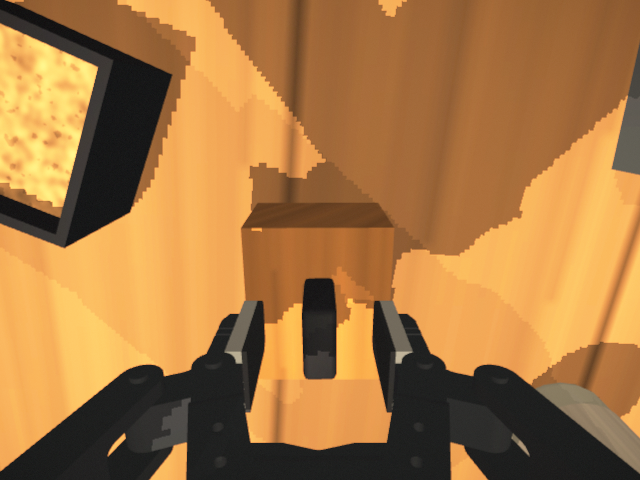

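Key stands freely on the stand. Back away and check everything.

Call:
{"api": "apply_moves", "payload": {"series": "0 0 -0.04 0 0 0 0;0 0 -0.12 0 0 0 0;0 0 -0.2 0 0 0 0;0 0 -0.28 0 0 0 0;0 0 -0.36 0 0 0 0;0 0 -0.36 0 0 0 0;0 0 -0.36 0 0 0 0"}}

```text
t: 52.15
position: [445.9, -272.6, 235.7]
tool_rot: [0.681, 0.733, 0.0, 0.002]
contact_force: [0.2, 0.5, -0.2]
finger_gap: 42.4
```

```bash
python3 - <<'E'
from h import *
st();move([380,-200,300],-1.4978);shot('wrist','w40'); shot('top','t2',(170,120,500,330),2.4); shot('scene','s2')
E
```

```text
t 52.15 pos [ 445.9 -272.6  235.7] yaw -1.4976 tiltz [ 0.0029 -0.0023 -1.    ] F [ 0.2  0.5 -0.2] T [-0.02 -0.    0.01] gap 42.4 q [-0.7   0.04  1.55  0.    1.55 -0.77]
move 0.1541 -0.1205 -0.1293 0.0004 0.0004 0.0000 rows>=2.8
```

View pics/w40.png

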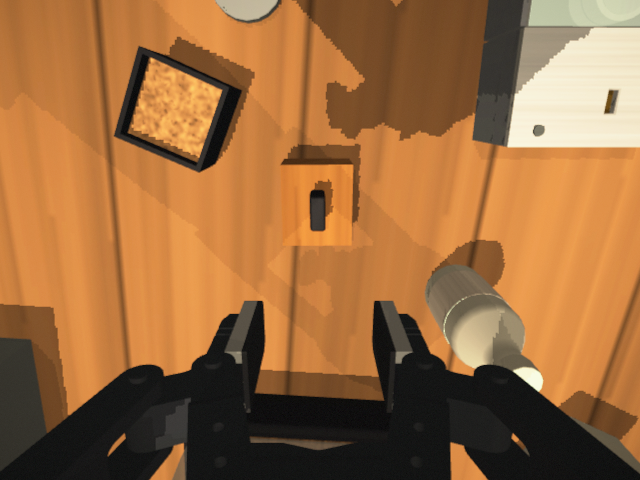

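View pics/t2.png

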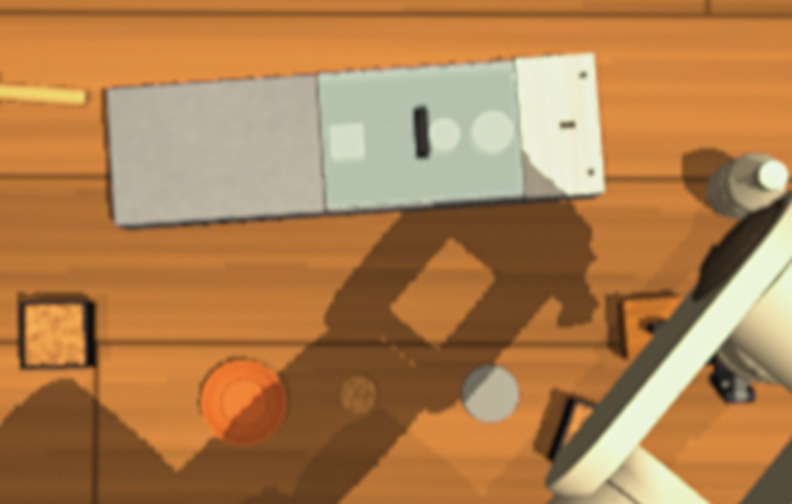

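View pics/s2.png

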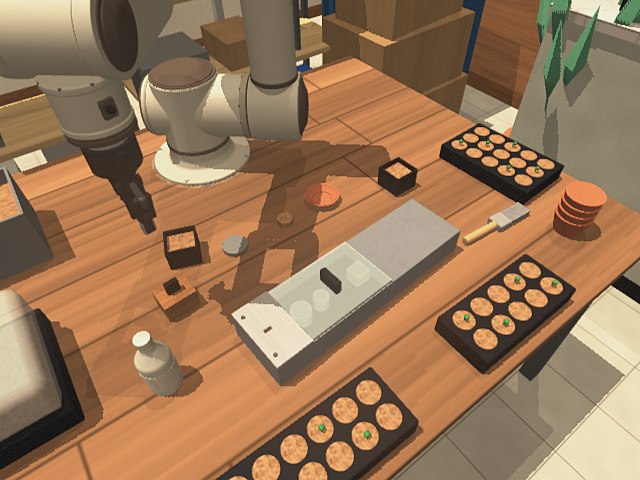

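```bash
python3 - <<'E'
from h import *
st(); print(arm.finish_job())
E
```

```text
t 52.30 pos [ 445.  -271.8  232.3] yaw -1.4976 tiltz [-0.0016  0.0015 -1.    ] F [-0.1  0.5 -1. ] T [ 0.03  0.04 -0.02] gap 42.9 q [-0.7   0.04  1.56  0.    1.55 -0.77]
the job is handed in; nothing more can be done
None
```

The job is done and was handed in at about 52 s of the 210 s allowed. I unlocked the case and slid the cover open to its stop. I pressed the square, small and big tins home in their own cutouts (there was no oblong tin). Then I slid the cover shut to its stop, turned the key back to its stop and stood it in its stand.

**Last checks:**
- **Tins:** each tin's top read 61.1–61.2 mm above the bench under 21–29 N of pressing, against 61 mm expected. The pictures show all three upright.
- **Cover:** it stopped with about 13 N of resistance at its starting position, and the top camera puts the grip bar back where it was.
- **Lock:** the turning resistance rose to 0.32 N m at the stop. The key then came out freely and the keyhole looks as it did at the start.
- **Key and bystanders:** the key stands in its slot, and the bystanders look unmoved as far as the final pictures show; the arm hides part of the nearer pot and the stand from above.

**What disagreed or was not checked:**
- **Square tin:** it had moved about 4 cm from where I first saw it, so I measured it again before picking it up.
- **Key height:** I gripped the key a few millimetres higher when taking it out of the lock. Its seated height in the stand came out about 1–2 mm below my estimate, and the force peaked near 38 N before I let go.
- **Bolt:** I did not pull on the shut cover to test it, so that the cover stayed fully shut.

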